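# Carry a cleaned bearing sleeve on the rod and seat it in the drying stand

### The arm

A 6-joint arm with a two-finger parallel gripper is mounted at the origin on the work surface. World frame = base frame: x ahead of the robot, y to its left, z up, the work surface at z = 0. Lengths are in m, angles in degrees, forces in N, time in s.
With the tool pointing down it reaches from about 0.3 to 0.75 m from the base axis. Payload 8.5 kg.
Tool frame: the origin (TCP) lies on the mounting face of the last link; the fingertips stand 173 mm ahead of it and the grasp point (between the pads) lies 155 mm ahead of it (env.tips_ahead is the distance from the TCP to the fingertips, in m); z points along the fingers, x is the direction in which the jaws open and shut, and the axes are right-handed (so a half turn about z gives the same grasp; the last joint's range is limited). The gripper opens to 85 mm and grips with 20 to 120 N. Pads are 22 mm wide; open, the fingers measure 114 mm over their backs; the gripper's body (76 mm by 85 mm) begins 54 mm behind the grasp point. The pads swing forward as they close: fully open they stand 13 mm farther back than shut.
Start: joints at [-80.862, 21.807, 74.336, -0, 83.858, -12.336], TCP at [0.201, -0.512, 0.405] pointing down, gripper open.
Joint ranges: [-178.18, 178.18], [-50.72, 133.34], [12.68, 142.11], [-81.47, 261.47], [9.98, 163.14], [-165.26, 165.26]. Speed limits (degrees/s): [136.94, 136.94, 180, 180, 180, 180].

### API

Orientations are given as a 3x3 rotation matrix whose columns are the frame's x, y, z axes.
In Python, from rig import env gives the robot as it stands. The module is installed in compiled form; this text tells all that it offers.
- The arm moves only by the tool step_arm, never from a script. Its argument "increments" is a list of rows, each an object of numbers: "x", "y", "z": the shift along the tool's x, y, z in cm; "wx", "wy", "wz": the turn, a rotation vector about the tool's x, y, z in rad; "gripper": the finger opening in cm, from 0 to 8.54. A call has 1 to 20 rows; each row shifts and turns the commanded pose from where the row before left it, along the tool's axes as they then stand; what a row does not reach is not made up. A row lasts 1/10 s, in which the tool goes at most 50 mm and 8.59 degrees, less where a joint would pass 70% of its speed; a pose out of reach is approached as far as the arm can. A call with a gripper value outside its range is refused whole. The fingers move at their own pace and stop on an object; "newtons" is the grip in N (left out, the last holds). Time passes only in rows, so rows that do not move let the fingers close. It gives the time, the measured TCP pose, the force and the opening at its end, in the units of the state.
- env.observe(): the state, without advancing time (a new reading comes with each control period).
- env.get_image(name): name is "scene" or "top"; returns a dict with "color" (480x640x3 uint8, blue, green, red), "camera_matrix" (3x3 intrinsics, pixels), "distortion" ([k1, k2, p1, p2, k3] as OpenCV has them; the pictures are not rectified), "rvec" (rotation vector, rad) and "tvec" (3), from world to camera coordinates, as OpenCV has them. Camera axes: x right, y down, z forward; pixel columns grow to the right and rows downward; lengths in m; the calibration is good to about 2 mm. A picture is of the moment at which its call begins. There is no depth.
- env.close_job(): hands the job in, once; it reports no verdict.
The state is a dict: "time_s": time; "q": joint angles; "qvel": joint speeds; "joint_efforts": joint torques, N m; "position": TCP position; "tool_rot": TCP orientation; "ft_force": force on the tool from outside, world axes, zero at the start; "wrist_torque": the same for the moment, N m; "grip_width": finger opening in m.
Only numpy, scipy, OpenCV 4.12 (cv2) and the standard library are available. Lean on these libraries where they do the work, as an engineer would, in place of code of your own. Each camera call takes 0.05 s, during which the arm holds its last target. There are 200 camera calls.

### The job

The cleaned aluminium bearing sleeve lying in the V-block must not be touched by the hand: take the carrying rod by its handle, thread it through the sleeve's bore, lift the sleeve out on it and carry it to the drying stand. Lay the rod down in the stand's two notches with the sleeve hanging between them, press the rod along until you feel its collar bear on the stop plate, then let go and leave it there. Feel your way gently, never forcing the rod against the sleeve, block or stand, and leave everything else on the bench where it is.

Things in the scene. Friction and masses are not known exactly. Their poses are not given: they have to be found in the camera images.
- rod_grip (a point): centre of the rod's square black handle, 60 mm long, 20 mm by 20 mm across; grip it here across the flats. Own x runs along the rod to its tip, z up. Rod about 0.16 kg, its centre of mass well ahead of this point: a light grip lets the tip sag. In the rest the rod lies level, axis 50 mm above the table, the handle clear of the rest.
- rod_collar (a point): on the rod's axis at the front face of its steel collar (34 mm across, 10 mm thick), 40 mm ahead of rod_grip; the shaft begins here. Own x towards the tip.
- rod_tip (a point): on the rod's axis at its tip, 130 mm ahead of rod_collar. The steel shaft is 12 mm thick; its last 4 mm taper to 8 mm. Own x points out of the tip.
- rod: the whole carrying rod; origin at rod_collar, x along the rod towards the tip.
- sleeve_mid (a point): centre of the plain aluminium sleeve: 46 mm outside, 15 mm bore right through, 40 mm long, about 0.15 kg, lying on its side in the V-block. Own x along the bore, pointing to the block's slotted end plate. The rod goes in from the other, open end, towards +x. Fingers must not touch it.
- sleeve: the sleeve itself, origin at its centre, x along the bore.
- vblock_axis (a point): on the V-block, the point on the bore's axis at the middle of the V, 62.5 mm above the table. Own x along the V towards the block's slotted end plate. The V runs from -30 to +30 mm along x; the sleeve's centre starts -8 to +8 mm from here along x.
- vblock: the fixed V-block, 76 mm wide, walls 56 mm high; origin on the table under vblock_axis, same x. Its end plate (30 to 38 mm along x, 82 mm high) has an open-topped slot 24 mm wide that lets the rod through but stops the sleeve.
- stand_seat (a point): on the drying stand: 80 mm above the table on the axis of a rod lying in the notches, where the centre of the collar's front face comes if the stop plate is clamped fully in. The plate is clamped 0 to 16 mm out from here towards -x, elsewhere each time and not measured: find it by feel or sight. Own x along the stand, the way the tip must point; z up; the handle stays on the -x side.
- stand: the fixed stand's base (90 mm wide, from -49 to +111 mm along x of stand_seat, 12 mm thick) with its rigid steel stop plate, 6 mm thick, 64 mm wide, its top 10 mm above the axis, with an open slot 20 mm wide for the shaft; the rod's collar must bear on its outer (-x) face. Origin on the table, 46 mm along x from stand_seat, same x.
- uprights: the stand's two fixed uprights, 64 mm wide, 6 to 14 and 86 to 96 mm along x from stand_seat, each with an open-topped notch 14 mm wide, flat floor 6 mm below the axis, mouth flaring at 45 degrees from 4 to 15 mm above it. The sleeve hangs between them, centre 34 to 66 mm along x from stand_seat: so have it 50 to 66 mm ahead of the collar. Origin and axes as the stand.
- rest: the low fixed rest on which the rod starts: base 130 mm by 90 mm, two notched uprights like the stand's but with the rod's axis 50 mm up, and no stop plate; origin on the table under its middle, x the way the tip points.
- wrench: bystander, leave alone: a steel spanner, about 160 mm, flat on the table
- screwdriver: bystander, leave alone: a screwdriver with green handle, about 200 mm, flat on the table
- big_ring: bystander, leave alone: a flat aluminium ring, 64 mm across with a 44 mm hole, 18 mm high, lying flat; not the sleeve
- spray: bystander, leave alone: an upright can, 52 mm across and 150 mm high
- spare_bush: bystander, leave alone: a solid steel slug, 40 mm across and 30 mm high, upright; not the sleeve
Mind the look-alikes: they are no part of the job. Leave any brown or red look-alike of the rod alone.

How it is judged:
By the outcome, as a careful person would: the job done as asked, in the order asked, and still so for the second after the job is handed in, with the robot touching nothing.
It also fails if it takes over 72 s, if anything falls off the work surface, if the arm or the gripper's body presses on something with over 40 N, if the wrist force passes 120 N, or if a joint passes its speed limit or range.

## Working session

There is one attempt and no reset: what is moved stays moved. The work goes in short steps, Python scripts to look and compute and a tool call to move; the robot and the scene stay as the last step left them, time stands still between calls to the robot, and variables do not carry over. Pictures are saved under pics/ and viewed, about 8 in all and at most 12, crops included, and the job is handed in when it is done.

Besides the shell and the picture viewer there is one more tool, called as name(argument=value, ...), one argument or row to a line, values as JSON. step_arm: Moves the arm, as the interface text tells. Its arguments: {"type":"object","properties":{"increments":{"type":"array"},"newtons":{"type":"number"}},"required":["increments"]}

```bash
mkdir -p pics
cat > h.py <<'E'
import numpy as np, cv2
from rig import env
def snap(n,f):
    d=env.get_image(n); cv2.imwrite(f'pics/{f}.png',d['color']); np.savez(f'pics/{f}.npz',**d); return d
def load(f): return dict(np.load(f'pics/{f}.npz'))
def ray(d,uv):
    R=cv2.Rodrigues(np.array(d['rvec'],float))[0]; t=np.array(d['tvec'],float).ravel()
    p=cv2.undistortPoints(np.array(uv,float).reshape(-1,1,2),np.array(d['camera_matrix']),np.array(d['distortion'])).reshape(-1,2)
    v=np.c_[p,np.ones(len(p))]@R; return -R.T@t, v
def onz(d,uv,z):
    c,v=ray(d,uv); z=np.broadcast_to(z,(len(v),)); return c+v*((z-c[2])/v[:,2])[:,None]
def proj(d,P):
    return cv2.projectPoints(np.array(P,float).reshape(-1,3),np.array(d['rvec'],float),np.array(d['tvec'],float),np.array(d['camera_matrix']),np.array(d['distortion']))[0].reshape(-1,2)
E
python3 - <<'E'
from h import *
for n in('top','scene'):
    d=snap(n,n+'0'); print(n,ray(d,[[320,240]]))
E
```

```text
top (array([ 0.4576254 , -0.06553149,  1.10524985]), array([[ 0.06356157, -0.02017424, -0.99778967]]))
scene (array([0.87919651, 0.49799566, 0.73553886]), array([[-0.36324559, -0.59940056, -0.71348513]]))
```

View pics/top0.png

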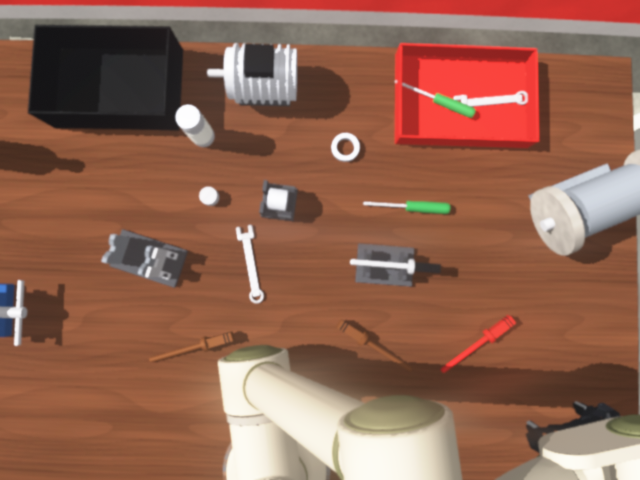

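View pics/scene0.png

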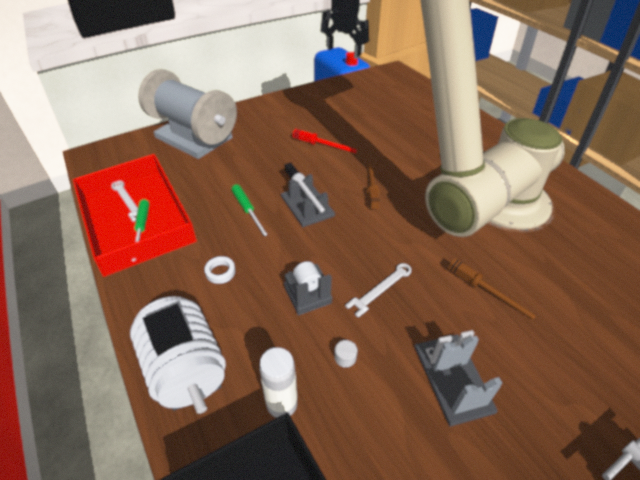

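Top view (image up = +x, left = +y): the rod lies in its rest at about (385,265), handle at (430,268) and tip to the left. The V-block with the sleeve is at (278,200), and the stand is at (145,258). Next I'll zoom in on these.

Run:
```python
from h import *
t=load('top0')['color'];s=load('scene0')['color']
def c(i,x,y,w,h): return cv2.resize(i[y:y+h,x:x+w],(400,300),interpolation=cv2.INTER_CUBIC)
a=np.vstack([np.hstack([c(t,340,225,120,90),c(t,244,170,64,48)]),np.hstack([c(t,90,215,112,84),c(s,400,320,120,90)])])
cv2.imwrite('pics/z1.png',a)
a=np.vstack([np.hstack([c(s,270,150,80,60),c(s,270,250,80,60)])]);cv2.imwrite('pics/z2.png',a)
```

```text
(no output)
```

View pics/z1.png

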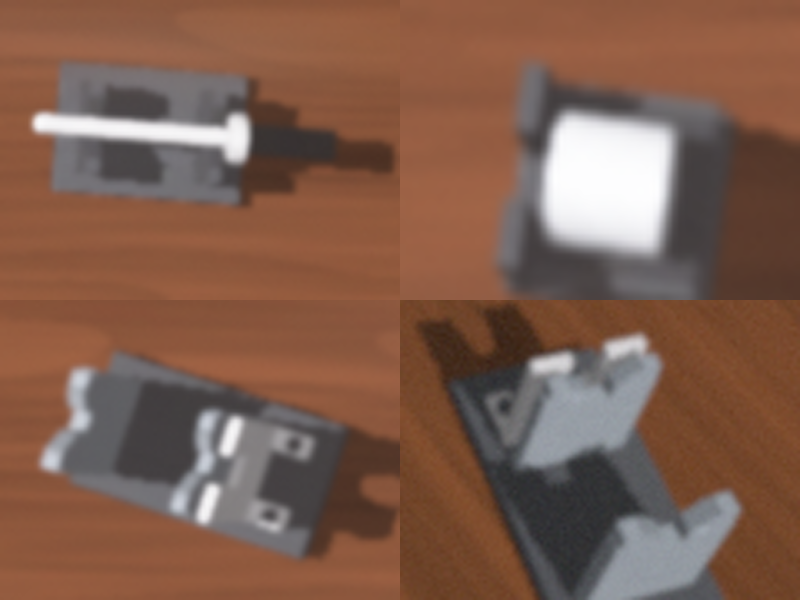

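View pics/z2.png

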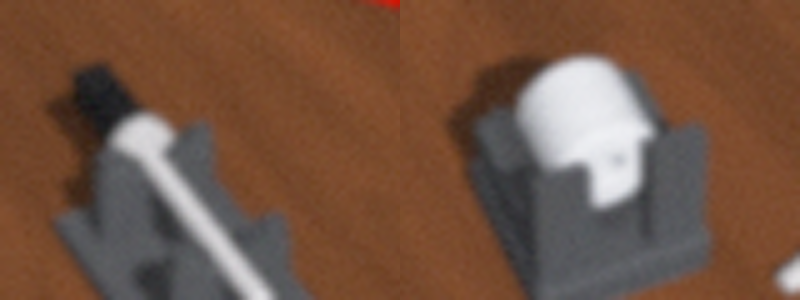

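The V-block's slotted plate and the stand's far end are both on the left (+y). The stand's stop plate is on the right, so all the +x axes point roughly to world +y. Now I'll measure.

Run:
```python
from h import *
np.set_printoptions(precision=4,suppress=True)
d=load('top0');im=d['color'];g=im.min(2)
def m(x,y,w,h,th,f=np.greater):
    k=np.zeros(g.shape,np.uint8);k[y:y+h,x:x+w]=f(g[y:y+h,x:x+w],th);return k
def ang(v): return np.degrees(np.arctan2(v[1],v[0]))
# rod
k=m(340,245,85,40,140); ys,xs=np.nonzero(k); print('rod x range',xs.min(),xs.max(),[ (x,round(ys[xs==x].mean(),1),(xs==x).sum()) for x in range(xs.min(),xs.max()+1,3)])
s=(xs>354)&(xs<402); w=onz(d,np.c_[xs[s],ys[s]],.055); 
vx,vy,x0,y0=cv2.fitLine(w[:,:2].astype(np.float32),cv2.DIST_HUBER,0,.001,.001).ravel();
if vy<0:vx,vy=-vx,-vy
print('rod dir',vx,vy,ang([vx,vy]))
for nm,sel in(('tip',xs<=xs.min()),('collar',xs>=406)):
    p=onz(d,np.c_[xs[sel],ys[sel]],.055); print(nm,p.min(0),p.max(0),p.mean(0))
# handle (dark)
hv=im.max(2);kk=[(x,[y for y in range(258,280) if hv[y,x]<45]) for x in range(414,446,3)];print([(x,min(y),max(y)) for x,y in kk if y])
# sleeve
k=m(244,170,64,48,150);c=max(cv2.findContours(k,0,1)[0],key=cv2.contourArea)
r=cv2.minAreaRect(c);b=cv2.boxPoints(r);w=onz(d,b,.07);print('sleeve px',r,'\n',w,w.mean(0),[np.linalg.norm(w[i]-w[i-1]) for i in range(4)],[ang(w[i]-w[i-1]) for i in range(4)])
# stand base
u=np.array([[115,352],[345,430],[305,557],[70,480]])-[0,300];u=u/3.571+[90,215]
w=onz(d,u,.012);print('stand base',w,w.mean(0),[np.linalg.norm(w[i]-w[i-1]) for i in range(4)],[ang(w[i]-w[i-1]) for i in range(4)])
# rest base
u=np.array([[62,65],[250,80],[240,205],[55,188]])/3.333+[340,225]
w=onz(d,u,.012);print('rest',w.mean(0),[np.linalg.norm(w[i]-w[i-1]) for i in range(4)],[ang(w[i]-w[i-1]) for i in range(4)])
# stop plate, uprights tops
def P(u,o,sc,z): return onz(d,np.array(u)/sc+o,z)
w=P([[240,117],[215,150-0+2],[215,185],[200,223]],[90,215],3.571,.09);print('stop top',w,ang(w[0]-w[-1]))
# vblock plate tops
w=P([[540-400,63],[523-400,133],[515-400,198],[500-400,290]],[244,170],6.25,.082);print('plate',w,ang(w[0]-w[-1]))
```

```text
rod x range 350 414 [(350, np.float64(261.5), np.int64(4)), (353, np.float64(261.5), np.int64(6)), (356, np.float64(262.0), np.int64(7)), (359, np.float64(262.0), np.int64(7)), (362, np.float64(262.0), np.int64(7)), (365, np.float64(262.0), np.int64(7)), (368, np.float64(262.5), np.int64(6)), (371, np.float64(263.0), np.int64(7)), (374, np.float64(263.5), np.int64(6)), (377, np.float64(263.5), np.int64(6)), (380, np.float64(263.5), np.int64(6)), (383, np.float64(263.5), np.int64(6)), (386, np.float64(264.0), np.int64(7)), (389, np.float64(264.0), np.int64(7)), (392, np.float64(264.0), np.int64(7)), (395, np.float64(264.5), np.int64(6)), (398, np.float64(265.0), np.int64(7)), (401, np.float64(265.0), np.int64(7)), (404, np.float64(265.5), np.int64(6)), (407, np.float64(266.5), np.int64(10)), (410, np.float64(266.0), np.int64(15)), (413, np.float64(266.0), np.int64(13))]
rod dir 0.05362722 0.998561 86.92591
tip [ 0.4752 -0.1541  0.055 ] [ 0.4818 -0.154   0.055 ] [ 0.4785 -0.1541  0.055 ]
collar [ 0.4559 -0.2964  0.055 ] [ 0.487  -0.2784  0.055 ] [ 0.4715 -0.2878  0.055 ]
[]
sleeve px (
[... 727 characters left out ...]
, np.float64(0.16033540974412294)] [np.float64(-16.88092911913912), np.float64(-107.25805305327128), np.float64(164.5950350931458), np.float64(73.46456031636092)]
rest [ 0.4723 -0.2399  0.012 ] [np.float64(0.08497607488119728), np.float64(0.13108737071854057), np.float64(0.08673545838156393), np.float64(0.1285024523922174)] [np.float64(-2.29850182315482), np.float64(-93.25993199094266), np.float64(175.96638760913854), np.float64(85.95377332400795)]
stop top [[0.4977 0.2611 0.09  ]
 [0.4765 0.2752 0.09  ]
 [0.4568 0.2743 0.09  ]
 [0.434  0.2824 0.09  ]] -18.460876354080654
plate [[0.6505 0.033  0.082 ]
 [0.6258 0.0381 0.082 ]
 [0.603  0.0402 0.082 ]
 [0.5709 0.0445 0.082 ]] -8.202633134089377
```

```bash
cat >> h.py <<'E'
from scipy.spatial.transform import Rotation as Ro
def goal(p,rodang,pitch=0):
    """grasp point p(world), rod heading deg; prints turn (tool rad) and then shift in tool axes (cm), turn first about TCP"""
    o=env.observe(); R=np.array(o['tool_rot']); t=np.array(o['position'])
    a=np.radians(rodang); f=np.array([np.cos(a),np.sin(a),0]); best=None
    for s in(1,-1):
        x=s*np.array([f[1],-f[0],0]); z=np.array([0,0,-1.]); G=np.c_[x,np.cross(z,x),z]
        G=Ro.from_rotvec(np.radians(pitch)*np.array([f[1],-f[0],0])).as_matrix()@G
        w=Ro.from_matrix(R.T@G).as_rotvec()
        if best is None or np.linalg.norm(w)<np.linalg.norm(best[0]): best=(w,G)
    w,G=best; tc=np.array(p)-.155*G[:,2]
    print('t',o['time_s'],'pos',t.round(4),'grasp',(t+.155*R[:,2]).round(4),'F',np.round(o['ft_force'],1),'T',np.round(o['wrist_torque'],2),'w',round(o['grip_width'],4))
    print('turn rad',w.round(4),'then shift cm',(G.T@(tc-t)*100).round(2))
E
python3 - <<'E'
from h import *
o=env.observe();print(np.round(o['tool_rot'],3),o['q'])
goal([.4695,-.3225,.12],87)
goal([.4695,-.3225,.05],87)
E
```

```text
[[ 0.366 -0.931 -0.   ]
 [-0.931 -0.366  0.001]
 [-0.001 -0.    -1.   ]] [-8.08632126e+01  2.18366817e+01  7.43800990e+01 -3.50383669e-04
  8.38580462e+01 -1.23360167e+01]
t 0.1 pos [ 0.2013 -0.5118  0.4042] grasp [ 0.2013 -0.5116  0.2492] F [0.5 0.2 0.7] T [-0.   -0.01  0.02] w 0.0853
turn rad [-1.0000e-03  1.0000e-03 -1.1437e+00] then shift cm [ 25.79 -20.31  12.92]
t 0.1 pos [ 0.2013 -0.5118  0.4042] grasp [ 0.2013 -0.5116  0.2492] F [0.5 0.2 0.7] T [-0.   -0.01  0.02] w 0.0853
turn rad [-1.0000e-03  1.0000e-03 -1.1437e+00] then shift cm [ 25.79 -20.31  19.92]
```

step_arm(
  increments=[
    {"wz": -0.143},
    {"wz": -0.143},
    {"wz": -0.143},
    {"wz": -0.143},
    {"wz": -0.143},
    {"wz": -0.143},
    {"wz": -0.143},
    {"wz": -0.143},
    {"x": 2.58, "y": -2.03},
    {"x": 2.58, "y": -2.03},
    {"x": 2.58, "y": -2.03},
    {"x": 2.58, "y": -2.03},
    {"x": 2.58, "y": -2.03},
    {"x": 2.58, "y": -2.03},
    {"x": 2.58, "y": -2.03},
    {"x": 2.58, "y": -2.03},
    {"x": 2.58, "y": -2.03},
    {"x": 2.58, "y": -2.03},
  ],
)

```text
invalid input at $.increments[0]: expected keys x, y, z, wx, wy, wz, gripper
```

step_arm(
  increments=[
    {"z": 2.5},
    {"z": 2.5},
    {"z": 2.5},
    {"z": 2.5},
    {},
    {},
  ],
)

```text
invalid input at $.increments[0]: expected keys x, y, z, wx, wy, wz, gripper
```

Run:
```python
from h import *
goal([.4695,-.3225,.05],87)
d=snap('scene','s1');e=snap('top','t1')
for P in([.4695,-.3225,.06],[.4785,-.1541,.05]): print(proj(d,P),proj(e,P))
a=cv2.resize(d['color'][110:230,230:390],(800,600),interpolation=cv2.INTER_CUBIC);cv2.imwrite('pics/z3.png',a)
```

```text
t 0.1 pos [ 0.2013 -0.5118  0.4042] grasp [ 0.2013 -0.5116  0.2492] F [0.5 0.2 0.7] T [-0.   -0.01  0.02] w 0.0853
turn rad [-1.0000e-03  1.0000e-03 -1.1437e+00] then shift cm [ 25.79 -20.31  19.92]
[[291.96634046 170.02318385]] [[426.26614733 267.1784679 ]]
[[322.45855822 211.99130063]] [[349.82373619 261.52572944]]
```

View pics/z3.png

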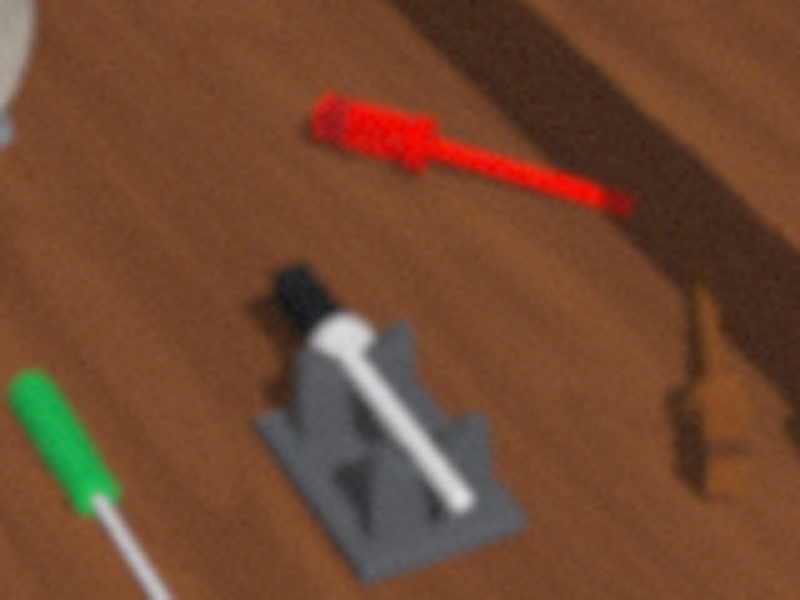

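Each row needs every key. In the picture, the projected handle (310,300 in the crop) and tip (462,510) both land on the real rod.

step_arm(
  increments=[
    {"x": 0, "y": 0, "z": 0, "wx": 0, "wy": 0, "wz": -0.143, "gripper": 8.5},
    {"x": 0, "y": 0, "z": 0, "wx": 0, "wy": 0, "wz": -0.143, "gripper": 8.5},
    {"x": 0, "y": 0, "z": 0, "wx": 0, "wy": 0, "wz": -0.143, "gripper": 8.5},
    {"x": 0, "y": 0, "z": 0, "wx": 0, "wy": 0, "wz": -0.143, "gripper": 8.5},
    {"x": 0, "y": 0, "z": 0, "wx": 0, "wy": 0, "wz": -0.143, "gripper": 8.5},
    {"x": 0, "y": 0, "z": 0, "wx": 0, "wy": 0, "wz": -0.143, "gripper": 8.5},
    {"x": 0, "y": 0, "z": 0, "wx": 0, "wy": 0, "wz": -0.143, "gripper": 8.5},
    {"x": 0, "y": 0, "z": 0, "wx": 0, "wy": 0, "wz": -0.143, "gripper": 8.5},
    {"x": 3.7, "y": -2.9, "z": 0, "wx": 0, "wy": 0, "wz": 0, "gripper": 8.5},
    {"x": 3.7, "y": -2.9, "z": 0, "wx": 0, "wy": 0, "wz": 0, "gripper": 8.5},
    {"x": 3.7, "y": -2.9, "z": 0, "wx": 0, "wy": 0, "wz": 0, "gripper": 8.5},
    {"x": 3.7, "y": -2.9, "z": 0, "wx": 0, "wy": 0, "wz": 0, "gripper": 8.5},
    {"x": 3.7, "y": -2.9, "z": 0, "wx": 0, "wy": 0, "wz": 0, "gripper": 8.5},
    {"x": 3.7, "y": -2.9, "z": 0, "wx": 0, "wy": 0, "wz": 0, "gripper": 8.5},
    {"x": 3.6, "y": -2.9, "z": 0, "wx": 0, "wy": 0, "wz": 0, "gripper": 8.5},
    {"x": 0, "y": 0, "z": 3, "wx": 0, "wy": 0, "wz": 0, "gripper": 8.5},
    {"x": 0, "y": 0, "z": 3, "wx": 0, "wy": 0, "wz": 0, "gripper": 8.5},
    {"x": 0, "y": 0, "z": 3, "wx": 0, "wy": 0, "wz": 0, "gripper": 8.5},
    {"x": 0, "y": 0, "z": 3, "wx": 0, "wy": 0, "wz": 0, "gripper": 8.5},
    {"x": 0, "y": 0, "z": 0, "wx": 0, "wy": 0, "wz": 0, "gripper": 8.5},
  ],
)

```text
time_s: 2.2
position: [0.4691, -0.322, 0.2812]
tool_rot: [[0.999, -0.052, -0.005], [-0.052, -0.999, 0.006], [-0.006, -0.005, -1.0]]
ft_force: [-0.2, 0.7, -0.2]
grip_width: 0.0851
```

Run:
```python
from h import *
goal([.4695,-.3225,.05],87)
```

```text
t 2.2 pos [ 0.4691 -0.322   0.2812] grasp [ 0.4683 -0.3212  0.1262] F [-0.2  0.7 -0.2] T [ 0.06 -0.02 -0.03] w 0.0851
turn rad [-0.0053  0.0056  0.0003] then shift cm [0.04 0.04 7.62]
```

step_arm(
  increments=[
    {"x": 0, "y": 0, "z": 2.5, "wx": 0, "wy": 0, "wz": 0, "gripper": 8.5},
    {"x": 0, "y": 0, "z": 2.5, "wx": 0, "wy": 0, "wz": 0, "gripper": 8.5},
    {"x": 0, "y": 0, "z": 2.0, "wx": 0, "wy": 0, "wz": 0, "gripper": 8.5},
    {"x": 0, "y": 0, "z": 0, "wx": 0, "wy": 0, "wz": 0, "gripper": 8.5},
    {"x": 0, "y": 0, "z": 0, "wx": 0, "wy": 0, "wz": 0, "gripper": 8.5},
  ],
)

```text
time_s: 2.7
position: [0.4699, -0.3229, 0.2162]
tool_rot: [[0.999, -0.052, 0.001], [-0.052, -0.999, -0.001], [0.001, 0.001, -1.0]]
ft_force: [0.0, -0.4, -0.3]
grip_width: 0.0848
```

Run:
```python
from h import *
goal([.4695,-.3225,.05],87)
```

```text
t 2.7 pos [ 0.4699 -0.3229  0.2162] grasp [ 0.4701 -0.323   0.0612] F [ 0.  -0.4 -0.3] T [ 0.05 -0.01  0.03] w 0.0848
turn rad [ 0.0011 -0.0012  0.0004] then shift cm [-0.04 -0.03  1.12]
```

step_arm(
  increments=[
    {"x": 0, "y": 0, "z": 1.1, "wx": 0, "wy": 0, "wz": 0, "gripper": 8.5},
    {"x": 0, "y": 0, "z": 0, "wx": 0, "wy": 0, "wz": 0, "gripper": 3},
    {"x": 0, "y": 0, "z": 0, "wx": 0, "wy": 0, "wz": 0, "gripper": 1.5},
    {"x": 0, "y": 0, "z": 0, "wx": 0, "wy": 0, "wz": 0, "gripper": 1.5},
    {"x": 0, "y": 0, "z": 0, "wx": 0, "wy": 0, "wz": 0, "gripper": 1.5},
    {"x": 0, "y": 0, "z": 0, "wx": 0, "wy": 0, "wz": 0, "gripper": 1.5},
    {"x": 0, "y": 0, "z": 0, "wx": 0, "wy": 0, "wz": 0, "gripper": 1.5},
    {"x": 0, "y": 0, "z": 0, "wx": 0, "wy": 0, "wz": 0, "gripper": 1.5},
    {"x": 0, "y": 0, "z": 0, "wx": 0, "wy": 0, "wz": 0, "gripper": 1.5},
    {"x": 0, "y": 0, "z": 0, "wx": 0, "wy": 0, "wz": 0, "gripper": 1.5},
  ],
  newtons=25,
)

```text
time_s: 3.7
position: [0.4696, -0.3225, 0.2039]
tool_rot: [[0.999, -0.052, 0.0], [-0.052, -0.999, -0.0], [0.0, 0.0, -1.0]]
ft_force: [0.6, 0.1, 2.9]
grip_width: 0.0197
```

step_arm(
  increments=[
    {"x": 0, "y": 0, "z": 0, "wx": 0, "wy": 0, "wz": 0, "gripper": 1.0},
    {"x": 0, "y": 0, "z": 0, "wx": 0, "wy": 0, "wz": 0, "gripper": 1.0},
    {"x": 0, "y": 0, "z": 0, "wx": 0, "wy": 0, "wz": 0, "gripper": 1.0},
    {"x": 0, "y": 0, "z": 0, "wx": 0, "wy": 0, "wz": 0, "gripper": 1.0},
  ],
  newtons=90,
)

```text
time_s: 4.1
position: [0.4696, -0.3225, 0.2039]
tool_rot: [[0.999, -0.052, 0.0], [-0.052, -0.999, -0.0], [0.0, 0.0, -1.0]]
ft_force: [0.6, 0.8, 4.8]
grip_width: 0.0187
```

Run:
```python
from h import *
goal([.4695,-.3225,.05],87)
```

```text
t 4.1 pos [ 0.4696 -0.3225  0.2039] grasp [ 0.4697 -0.3225  0.0489] F [0.6 0.8 4.8] T [ 0.26 -0.15 -0.02] w 0.0187
turn rad [ 0.0002 -0.0004  0.0003] then shift cm [-0.01  0.   -0.11]
```

step_arm(
  increments=[
    {"x": 0, "y": 0, "z": -0.5, "wx": 0, "wy": 0, "wz": 0, "gripper": 1.0},
    {"x": 0, "y": 0, "z": -1, "wx": 0, "wy": 0, "wz": 0, "gripper": 1.0},
    {"x": 0, "y": 0, "z": -1.5, "wx": 0, "wy": 0, "wz": 0, "gripper": 1.0},
    {"x": 0, "y": 0, "z": -1.5, "wx": 0, "wy": 0, "wz": 0, "gripper": 1.0},
    {"x": 0, "y": 0, "z": -1.5, "wx": 0, "wy": 0, "wz": 0, "gripper": 1.0},
    {"x": 0, "y": 0, "z": 0, "wx": 0, "wy": 0, "wz": 0, "gripper": 1.0},
    {"x": 0, "y": 0, "z": 0, "wx": 0, "wy": 0, "wz": 0, "gripper": 1.0},
  ],
)

```text
time_s: 4.8
position: [0.4694, -0.3224, 0.2636]
tool_rot: [[0.999, -0.052, -0.0], [-0.052, -0.999, 0.0], [-0.0, -0.0, -1.0]]
ft_force: [-0.4, 0.2, -2.2]
grip_width: 0.0184
```

Run:
```python
from h import *
goal([.5817,-.2133,.100],82)
```

```text
t 4.8 pos [ 0.4694 -0.3224  0.2636] grasp [ 0.4693 -0.3224  0.1086] F [-0.4  0.2 -2.2] T [-0.11  0.03 -0.03] w 0.0184
turn rad [-0.      0.0002  0.0876] then shift cm [  9.61 -12.36   0.86]
```

step_arm(
  increments=[
    {"x": 0, "y": 0, "z": 0, "wx": 0, "wy": 0, "wz": 0.0876, "gripper": 1.0},
    {"x": 1.6, "y": -2.06, "z": 0, "wx": 0, "wy": 0, "wz": 0, "gripper": 1.0},
    {"x": 1.6, "y": -2.06, "z": 0, "wx": 0, "wy": 0, "wz": 0, "gripper": 1.0},
    {"x": 1.6, "y": -2.06, "z": 0, "wx": 0, "wy": 0, "wz": 0, "gripper": 1.0},
    {"x": 1.6, "y": -2.06, "z": 0, "wx": 0, "wy": 0, "wz": 0, "gripper": 1.0},
    {"x": 1.6, "y": -2.06, "z": 0, "wx": 0, "wy": 0, "wz": 0, "gripper": 1.0},
    {"x": 1.6, "y": -2.06, "z": 0, "wx": 0, "wy": 0, "wz": 0, "gripper": 1.0},
    {"x": 0, "y": 0, "z": 1.5, "wx": 0, "wy": 0, "wz": 0, "gripper": 1.0},
    {"x": 0, "y": 0, "z": 1.5, "wx": 0, "wy": 0, "wz": 0, "gripper": 1.0},
    {"x": 0, "y": 0, "z": 1.5, "wx": 0, "wy": 0, "wz": 0, "gripper": 1.0},
    {"x": 0, "y": 0, "z": 0.2, "wx": 0, "wy": 0, "wz": 0, "gripper": 1.0},
    {"x": 0, "y": 0, "z": 0, "wx": 0, "wy": 0, "wz": 0, "gripper": 1.0},
    {"x": 0, "y": 0, "z": 0, "wx": 0, "wy": 0, "wz": 0, "gripper": 1.0},
  ],
)

```text
time_s: 6.1
position: [0.5819, -0.2136, 0.2172]
tool_rot: [[0.99, -0.139, 0.001], [-0.139, -0.99, -0.0], [0.001, 0.0, -1.0]]
ft_force: [1.2, 0.6, -1.3]
grip_width: 0.0186
```

Run:
```python
from h import *
goal([.5817,-.2133,.0614],82)
d=snap('top','t2');e=snap('scene','s2')
c=np.array([.613,.0095,.0625]);f=np.array([.1392,.9903,0])
for k in(-55,-40,-20,20):print(k,proj(d,c+f*k/1e3).round(1),proj(e,c+f*k/1e3).round(1))
p=proj(e,c-f*.06)[0]
T=d['color'][165:225,260:340];x,y=int(p[0])-40,int(p[1])-30;S=e['color'][y:y+60,x:x+80];print('scene crop',x,y)
cv2.imwrite('pics/z4.png',np.hstack([cv2.resize(i,(400,300),interpolation=cv2.INTER_CUBIC) for i in(T,S)]))
```

```text
t 6.1 pos [ 0.5819 -0.2136  0.2172] grasp [ 0.582  -0.2136  0.0622] F [ 1.2  0.6 -1.3] T [-0.16 -0.01  0.01] w 0.0186
turn rad [ 0.0003 -0.0006 -0.    ] then shift cm [-0.02 -0.02  0.08]
-55 [[301.9 202.8]] [[296.8 258.6]]
-40 [[295.2 201.7]] [[299.4 263.7]]
-20 [[286.3 200.3]] [[302.9 270.6]]
20 [[268.4 197.3]] [[310.2 285.1]]
scene crop 255 226
```

View pics/z4.png

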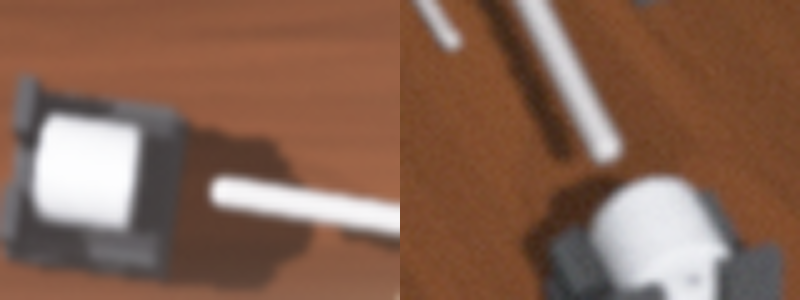

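Top crop: the rod tip (about pixel 302,203) points at the sleeve. Both now need sub-pixel centrelines.

```bash
cat >> h.py <<'E'
def midline(d,u0,u1,v0,v1,axis=0,th=None):
    """subpixel mid of the bright band in each column (axis 0) / row (axis 1)"""
    g=cv2.GaussianBlur(d['color'],(3,3),0).min(2).astype(float); out=[]
    if axis: g=g.T; u0,u1,v0,v1=v0,v1,u0,u1
    for u in range(u0,u1):
        p=g[v0:v1,u]; k=int(p.argmax()); t=th or (p.max()+np.median(np.r_[p[:3],p[-3:]]))/2
        a=k
        while a>0 and p[a]>t:a-=1
        b=k
        while b<len(p)-1 and p[b]>t:b+=1
        lo=a+(t-p[a])/(p[a+1]-p[a]); hi=b-(t-p[b])/(p[b-1]-p[b])
        m=(lo+hi)/2+v0; out.append(((u,m) if not axis else (m,u))+(hi-lo,))
    return np.array(out)
E
python3 - <<'E'
from h import *
np.set_printoptions(precision=4,suppress=True)
d=load('t2');a=np.radians(82)
r=midline(d,306,340,193,218); s=midline(d,269,286,176,222,th=130)
print(r[::6],'\n',s[::3])
def fit(m,z):
    w=onz(d,m[:,:2],z)[:,:2]; p=np.polyfit(w[:,1],w[:,0],1); print('x=%.4f+%.4f*(y)'%(p[1],p[0]),'ang',90-np.degrees(np.arctan(p[0])),'x at y=.0095',np.polyval(p,.0095),'y=-.045',np.polyval(p,-.045)); return p
fit(r,.0625);fit(s,.0625)
e=load('s2');
# scene: rod rows
r2=midline(e,270,300,228,254,axis=1);print(r2[::5])
q=np.polyfit(r2[:,1],r2[:,0],1)
f=np.array([np.cos(a),np.sin(a),0])
for k in(-20,0,20):
    p=proj(e,np.array([.613,.0095,.0625])+f*k/1e3)[0];print('axis pt',k,p,'rod ext u',np.polyval(q,p[1]))
E
```

```text
[[306.     203.0854   5.9988]
 [312.     204.0539   6.074 ]
 [318.     205.0151   5.8284]
 [324.     205.9512   6.0177]
 [330.     206.8601   5.9465]
 [336.     207.7867   5.8811]] 
 [[269.     198.2298  20.3096]
 [272.     198.1566  21.8406]
 [275.     198.5622  21.9   ]
 [278.     199.127   22.1031]
 [281.     199.4687  22.4156]
 [284.     199.5523  22.1368]]
x=0.6122+0.1338*(y) ang 82.3783526199936 x at y=.0095 0.6134965049875647 y=-.045 0.6062036936944174
x=0.6120+0.0839*(y) ang 85.2053427234379 x at y=.0095 0.6127849207356545 y=-.045 0.6082135456867698
[[282.0377 228.       6.3802]
 [284.5479 233.       6.3934]
 [287.0715 238.       6.4236]
 [289.5902 243.       6.4243]
 [292.1716 248.       6.5057]
 [294.881  253.       6.1786]]
axis pt -20 [302.8993 270.6085] rod ext u 303.74008997553085
axis pt 0 [306.5185 277.7436] rod ext u 307.38359830245133
axis pt 20 [310.2474 285.091 ] rod ext u 311.13543916248324
```

```bash
cat > rel.py <<'E'
from h import *
def perp(e,pts,half,th=None):
    """pts: world pts on axis; sample scene perpendicular to the projected axis; return offset px of band mid from projection, width"""
    g=cv2.GaussianBlur(e['color'],(3,3),0).min(2).astype(np.float32)
    p=proj(e,pts); t=p[-1]-p[0]; t/=np.linalg.norm(t); n=np.array([-t[1],t[0]]); out=[]
    s=np.arange(-half,half+.01,.1)
    for q in p:
        m=(q+s[:,None]*n).astype(np.float32); v=cv2.remap(g,m[:,:1],m[:,1:],cv2.INTER_LINEAR).ravel()
        T=th or (v.max()+np.median(np.r_[v[:15],v[-15:]]))/2
        k=int(np.argmin(abs(s))); a=b=k
        while a>0 and v[a]>T:a-=1
        while b<len(v)-1 and v[b]>T:b+=1
        out.append(((s[a]+s[b])/2,s[b]-s[a]))
    return np.array(out),n
E
python3 - <<'E'
from rel import *
np.set_printoptions(precision=2,suppress=True)
def topline(d,m,z):
    w=onz(d,m[:,:2],z)[:,:2]; return np.polyfit(w[:,1],w[:,0],1)
def pts(p,ys,z): return np.array([[np.polyval(p,y),y,z] for y in ys])
d0,e0,d2,e2=load('top0'),load('scene0'),load('t2'),load('s2')
ys=np.linspace(-.26,-.17,5)
P=pts(topline(d0,midline(d0,356,400,250,276),.05),ys,.05)
o,n=perp(e0,P,9);print('rest rod',o.T)
dz=(proj(e0,P+[0,0,.01])-proj(e0,P))@n;print('px per 10mm z',dz,'per 10mm x',((proj(e0,P+[.01,0,0])-proj(e0,P))@n)[0])
ys=np.linspace(-.12,-.05,5)
for z in(.0625,.0635,.0645):
    P=pts(topline(d2,midline(d2,306,336,193,218),z),ys,z); print(z,'rod now',perp(e2,P,9)[0].T)
for (d,e,nm) in((d0,e0,'0'),(d2,e2,'2')):
  m=midline(d,273,282,176,222,th=130);p=topline(d,m,.0625);print('sleeve ang',90-np.degrees(np.arctan(p[0])),np.polyval(p,.0095))
  x=np.polyval(p,.0095);P=np.array([.0,.0095,.0625])+np.array([[x+f*.1405,f,0] for f in(-.012,-.006,0,.006,.012)])
  for th in(110,130,150):print(nm,th,perp(e,P,22,th)[0].T)
E
```

```text
rest rod [[-1.4  -1.35 -1.35 -1.25 -1.35]
 [ 4.8   4.9   5.3   4.9   4.9 ]]
px per 10mm z [-1.9  -1.92 -1.95 -1.98 -2.01] per 10mm x 3.5488792551146546
0.0625 rod now [[-1.2  -1.15 -1.1  -1.1  -1.  ]
 [ 6.    5.9   6.    6.2   5.8 ]]
0.0635 rod now [[-1.05 -0.95 -0.9  -0.9  -0.85]
 [ 5.9   5.9   6.    6.2   5.9 ]]
0.0645 rod now [[-0.85 -0.8  -0.75 -0.7  -0.65]
 [ 5.9   6.    6.1   6.2   5.9 ]]
sleeve ang 82.40420928419111 0.6126269672364721
0 110 [[-1.65 -1.65 -1.8  -2.4  -4.7 ]
 [24.1  24.1  24.   23.   17.4 ]]
0 130 [[-1.6  -1.65 -1.8  -2.7  -4.7 ]
 [22.6  22.7  22.6  21.2  15.8 ]]
0 150 [[-1.75 -1.75 -1.9  -3.05 -4.55]
 [21.3  21.3  21.2  19.5  14.3 ]]
sleeve ang 82.33330703604776 0.6126159439751564
2 110 [[-1.6  -1.7  -1.8  -2.35 -4.7 ]
 [24.2  24.2  24.   22.9  17.4 ]]
2 130 [[-1.65 -1.7  -1.8  -2.7  -4.75]
 [22.7  22.8  22.6  21.2  15.9 ]]
2 150 [[-1.75 -1.75 -1.85 -3.05 -4.6 ]
 [21.3  21.5  21.3  19.5  14.4 ]]
```

step_arm(
  increments=[
    {"x": -0.08, "y": 0, "z": 0.08, "wx": 0, "wy": 0, "wz": 0, "gripper": 1.0},
    {"x": 0, "y": -0.8, "z": 0, "wx": 0, "wy": 0, "wz": 0, "gripper": 1.0},
    {"x": 0, "y": -0.8, "z": 0, "wx": 0, "wy": 0, "wz": 0, "gripper": 1.0},
    {"x": 0, "y": -0.8, "z": 0, "wx": 0, "wy": 0, "wz": 0, "gripper": 1.0},
    {"x": 0, "y": -0.7, "z": 0, "wx": 0, "wy": 0, "wz": 0, "gripper": 1.0},
    {"x": 0, "y": 0, "z": 0, "wx": 0, "wy": 0, "wz": 0, "gripper": 1.0},
    {"x": 0, "y": 0, "z": 0, "wx": 0, "wy": 0, "wz": 0, "gripper": 1.0},
  ],
)

```text
time_s: 6.9
position: [0.5854, -0.1824, 0.216]
tool_rot: [[0.99, -0.139, 0.0], [-0.139, -0.99, -0.0], [0.0, 0.0, -1.0]]
ft_force: [0.4, -0.3, -2.2]
grip_width: 0.0186
```

step_arm(
  increments=[
    {"x": 0, "y": -0.2, "z": 0, "wx": 0, "wy": 0, "wz": 0, "gripper": 1.0},
    {"x": 0, "y": -0.2, "z": 0, "wx": 0, "wy": 0, "wz": 0, "gripper": 1.0},
    {"x": 0, "y": -0.2, "z": 0, "wx": 0, "wy": 0, "wz": 0, "gripper": 1.0},
    {"x": 0, "y": -0.2, "z": 0, "wx": 0, "wy": 0, "wz": 0, "gripper": 1.0},
  ],
)

```text
time_s: 7.3
position: [0.5864, -0.1746, 0.2159]
tool_rot: [[0.99, -0.139, 0.0], [-0.139, -0.99, -0.0], [0.0, -0.0, -1.0]]
ft_force: [-0.1, 0.9, -1.8]
grip_width: 0.0186
```

step_arm(
  increments=[
    {"x": 0, "y": -0.1, "z": 0, "wx": 0, "wy": 0, "wz": 0, "gripper": 1.0},
    {"x": 0, "y": -0.1, "z": 0, "wx": 0, "wy": 0, "wz": 0, "gripper": 1.0},
    {"x": 0, "y": -0.1, "z": 0, "wx": 0, "wy": 0, "wz": 0, "gripper": 1.0},
  ],
)

```text
time_s: 7.6
position: [0.5869, -0.1717, 0.2159]
tool_rot: [[0.99, -0.139, 0.0], [-0.139, -0.99, -0.0], [0.0, 0.0, -1.0]]
ft_force: [-0.1, -0.1, -1.3]
grip_width: 0.0185
```

Run:
```python
from h import *
goal([.5817,-.2133,.0614],82)
d=snap('top','t3');e=snap('scene','s3')
T=d['color'][165:225,260:340];S=e['color'][240:300,270:350]
cv2.imwrite('pics/z5.png',np.hstack([cv2.resize(i,(400,300),interpolation=cv2.INTER_CUBIC) for i in(T,S)]))
```

```text
t 7.6 pos [ 0.5869 -0.1717  0.2159] grasp [ 0.5869 -0.1717  0.0609] F [-0.1 -0.1 -1.3] T [-0.13  0.01 -0.  ] w 0.0185
turn rad [ 0. -0.  0.] then shift cm [ 0.07  4.19 -0.05]
```

View pics/z5.png

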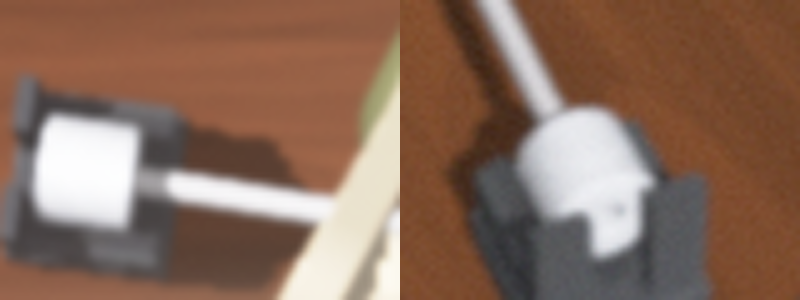

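The tip is at the sleeve's open end, aligned in both views, with no force. I'll go on gently.

step_arm(
  increments=[
    {"x": 0, "y": -0.15, "z": -0.03, "wx": 0, "wy": 0, "wz": 0, "gripper": 1.0},
    {"x": 0, "y": -0.15, "z": 0, "wx": 0, "wy": 0, "wz": 0, "gripper": 1.0},
    {"x": 0, "y": -0.15, "z": 0, "wx": 0, "wy": 0, "wz": 0, "gripper": 1.0},
    {"x": 0, "y": -0.15, "z": 0, "wx": 0, "wy": 0, "wz": 0, "gripper": 1.0},
  ],
)

```text
time_s: 8.1
position: [0.5877, -0.1657, 0.2162]
tool_rot: [[0.99, -0.139, 0.0], [-0.139, -0.99, 0.0], [0.0, -0.0, -1.0]]
ft_force: [-0.8, 0.1, -1.6]
grip_width: 0.0188
```

step_arm(
  increments=[
    {"x": 0, "y": -0.2, "z": 0, "wx": 0, "wy": 0, "wz": 0, "gripper": 1.0},
    {"x": 0, "y": -0.2, "z": 0, "wx": 0, "wy": 0, "wz": 0, "gripper": 1.0},
    {"x": 0, "y": -0.2, "z": 0, "wx": 0, "wy": 0, "wz": 0, "gripper": 1.0},
    {"x": 0, "y": -0.2, "z": 0, "wx": 0, "wy": 0, "wz": 0, "gripper": 1.0},
  ],
)

```text
time_s: 8.5
position: [0.5888, -0.1577, 0.2162]
tool_rot: [[0.99, -0.139, 0.0], [-0.139, -0.99, 0.0], [0.0, -0.0, -1.0]]
ft_force: [-0.5, -0.2, -1.4]
grip_width: 0.019
```

step_arm(
  increments=[
    {"x": 0, "y": -0.2, "z": 0, "wx": 0, "wy": 0, "wz": 0, "gripper": 1.0},
    {"x": 0, "y": -0.2, "z": 0, "wx": 0, "wy": 0, "wz": 0, "gripper": 1.0},
    {"x": 0, "y": -0.2, "z": 0, "wx": 0, "wy": 0, "wz": 0, "gripper": 1.0},
    {"x": 0, "y": -0.2, "z": 0, "wx": 0, "wy": 0, "wz": 0, "gripper": 1.0},
  ],
)

```text
time_s: 8.9
position: [0.5899, -0.1498, 0.2162]
tool_rot: [[0.99, -0.139, -0.0], [-0.139, -0.99, 0.0], [-0.0, -0.0, -1.0]]
ft_force: [0.3, 0.3, -2.2]
grip_width: 0.0184
```

Run:
```python
from h import *
goal([.5817,-.2133,.0614],82)
d=snap('top','t4');e=snap('scene','s4')
for a,b in((load('top0'),d),):
  for q in(a,b):
    k=(q['color'][176:222,262:300].min(2)>150); print([int(k[10:35,i].sum()) for i in range(38)])
```

```text
t 8.9 pos [ 0.5899 -0.1498  0.2162] grasp [ 0.5899 -0.1498  0.0612] F [ 0.3  0.3 -2.2] T [-0.11  0.02  0.03] w 0.0184
turn rad [-0.  0.  0.] then shift cm [ 0.07  6.4  -0.02]
[0, 0, 0, 0, 2, 12, 17, 19, 21, 21, 21, 21, 21, 21, 21, 21, 21, 21, 21, 22, 22, 21, 21, 19, 15, 7, 0, 0, 0, 0, 0, 0, 0, 0, 0, 0, 0, 0]
[0, 0, 0, 0, 3, 12, 17, 19, 21, 21, 21, 21, 21, 22, 21, 21, 21, 21, 22, 22, 22, 22, 21, 20, 15, 12, 2, 3, 3, 3, 3, 4, 6, 6, 6, 6, 6, 6]
```

step_arm(
  increments=[
    {"x": 0, "y": -0.3, "z": 0, "wx": 0, "wy": 0, "wz": 0, "gripper": 1.0},
    {"x": 0, "y": -0.3, "z": 0, "wx": 0, "wy": 0, "wz": 0, "gripper": 1.0},
    {"x": 0, "y": -0.3, "z": 0, "wx": 0, "wy": 0, "wz": 0, "gripper": 1.0},
    {"x": 0, "y": -0.3, "z": 0, "wx": 0, "wy": 0, "wz": 0, "gripper": 1.0},
    {"x": 0, "y": -0.3, "z": 0, "wx": 0, "wy": 0, "wz": 0, "gripper": 1.0},
  ],
)

```text
time_s: 9.5
position: [0.5921, -0.1348, 0.2163]
tool_rot: [[0.99, -0.139, 0.0], [-0.139, -0.99, 0.0], [0.0, -0.0, -1.0]]
ft_force: [0.1, -0.0, -1.4]
grip_width: 0.0186
```

step_arm(
  increments=[
    {"x": 0, "y": -0.4, "z": 0, "wx": 0, "wy": 0, "wz": 0, "gripper": 1.0},
    {"x": 0, "y": -0.4, "z": 0, "wx": 0, "wy": 0, "wz": 0, "gripper": 1.0},
    {"x": 0, "y": -0.4, "z": 0, "wx": 0, "wy": 0, "wz": 0, "gripper": 1.0},
    {"x": 0, "y": -0.4, "z": 0, "wx": 0, "wy": 0, "wz": 0, "gripper": 1.0},
    {"x": 0, "y": -0.4, "z": 0, "wx": 0, "wy": 0, "wz": 0, "gripper": 1.0},
    {"x": 0, "y": -0.4, "z": 0, "wx": 0, "wy": 0, "wz": 0, "gripper": 1.0},
  ],
)

```text
time_s: 10.1
position: [0.5954, -0.111, 0.2162]
tool_rot: [[0.99, -0.139, 0.0], [-0.139, -0.99, -0.0], [0.0, 0.0, -1.0]]
ft_force: [0.1, 0.2, -1.2]
grip_width: 0.0182
```

step_arm(
  increments=[
    {"x": 0, "y": -0.4, "z": 0, "wx": 0, "wy": 0, "wz": 0, "gripper": 1.0},
    {"x": 0, "y": -0.4, "z": 0, "wx": 0, "wy": 0, "wz": 0, "gripper": 1.0},
    {"x": 0, "y": -0.4, "z": 0, "wx": 0, "wy": 0, "wz": 0, "gripper": 1.0},
    {"x": 0, "y": -0.4, "z": 0, "wx": 0, "wy": 0, "wz": 0, "gripper": 1.0},
    {"x": 0, "y": -0.4, "z": 0, "wx": 0, "wy": 0, "wz": 0, "gripper": 1.0},
    {"x": 0, "y": -0.2, "z": 0, "wx": 0, "wy": 0, "wz": 0, "gripper": 1.0},
    {"x": 0, "y": 0, "z": 0, "wx": 0, "wy": 0, "wz": 0, "gripper": 1.0},
  ],
)

```text
time_s: 10.8
position: [0.5984, -0.0893, 0.2162]
tool_rot: [[0.99, -0.139, -0.0], [-0.139, -0.99, 0.0], [-0.0, -0.0, -1.0]]
ft_force: [-0.3, 0.2, -1.1]
grip_width: 0.0186
```

Run:
```python
from h import *
goal([.5998,-.0876,.0614],82)
d=snap('top','t5');e=snap('scene','s5')
T=d['color'][165:225,260:340];S=e['color'][225:300,260:360]
cv2.imwrite('pics/z6.png',np.hstack([cv2.resize(i,(400,300),interpolation=cv2.INTER_CUBIC) for i in(T,S)]))
for c in(20,-20,-58,-68):print(c,proj(e,np.array([.6128,.0095,.0625])+np.array([.139,.99,0])*c/1e3).round(1))
```

```text
t 10.8 pos [ 0.5984 -0.0893  0.2162] grasp [ 0.5984 -0.0893  0.0612] F [-0.3  0.2 -1.1] T [-0.14 -0.02  0.01] w 0.0186
turn rad [-0.      0.      0.0004] then shift cm [ 0.11 -0.18 -0.02]
20 [[310.3 285. ]]
-20 [[303.  270.6]]
-58 [[296.4 257.6]]
-68 [[294.7 254.3]]
```

View pics/z6.png

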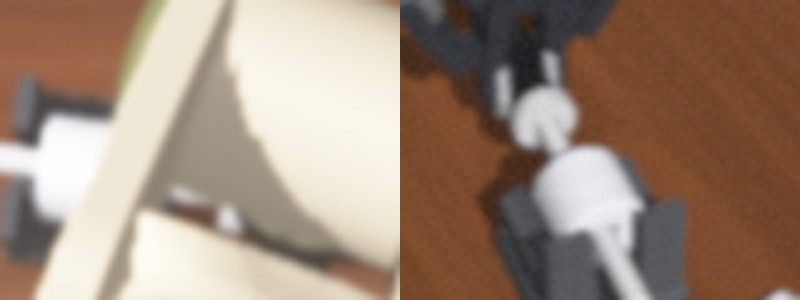

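The rod is through the sleeve and the collar is at about (296,256), roughly 60 mm behind the sleeve's centre. I'll move 2 mm more, grip harder, then lift slowly.

step_arm(
  increments=[
    {"x": 0, "y": -0.2, "z": 0, "wx": 0, "wy": 0, "wz": 0, "gripper": 1.0},
    {"x": 0, "y": 0, "z": 0, "wx": 0, "wy": 0, "wz": 0, "gripper": 1.0},
    {"x": 0, "y": 0, "z": -0.1, "wx": 0, "wy": 0, "wz": 0, "gripper": 1.0},
    {"x": 0, "y": 0, "z": -0.1, "wx": 0, "wy": 0, "wz": 0, "gripper": 1.0},
    {"x": 0, "y": 0, "z": -0.1, "wx": 0, "wy": 0, "wz": 0, "gripper": 1.0},
    {"x": 0, "y": 0, "z": -0.1, "wx": 0, "wy": 0, "wz": 0, "gripper": 1.0},
    {"x": 0, "y": 0, "z": -0.2, "wx": 0, "wy": 0, "wz": 0, "gripper": 1.0},
    {"x": 0, "y": 0, "z": -0.2, "wx": 0, "wy": 0, "wz": 0, "gripper": 1.0},
    {"x": 0, "y": 0, "z": -0.2, "wx": 0, "wy": 0, "wz": 0, "gripper": 1.0},
  ],
  newtons=120,
)

```text
time_s: 11.8
position: [0.5987, -0.0876, 0.2264]
tool_rot: [[0.99, -0.139, -0.0], [-0.139, -0.99, 0.0], [-0.0, -0.0, -1.0]]
ft_force: [1.2, -0.4, -2.7]
grip_width: 0.0181
```

step_arm(
  increments=[
    {"x": 0, "y": 0, "z": -0.4, "wx": 0, "wy": 0, "wz": 0, "gripper": 1.0},
    {"x": 0, "y": 0, "z": -0.6, "wx": 0, "wy": 0, "wz": 0, "gripper": 1.0},
    {"x": 0, "y": 0, "z": -0.8, "wx": 0, "wy": 0, "wz": 0, "gripper": 1.0},
    {"x": 0, "y": 0, "z": -0.8, "wx": 0, "wy": 0, "wz": 0, "gripper": 1.0},
    {"x": 0, "y": 0, "z": -0.8, "wx": 0, "wy": 0, "wz": 0, "gripper": 1.0},
    {"x": 0, "y": 0, "z": -0.8, "wx": 0, "wy": 0, "wz": 0, "gripper": 1.0},
    {"x": 0, "y": 0, "z": -0.8, "wx": 0, "wy": 0, "wz": 0, "gripper": 1.0},
    {"x": 0, "y": 0, "z": -0.8, "wx": 0, "wy": 0, "wz": 0, "gripper": 1.0},
    {"x": 0, "y": 0, "z": -0.8, "wx": 0, "wy": 0, "wz": 0, "gripper": 1.0},
    {"x": 0, "y": 0, "z": -0.8, "wx": 0, "wy": 0, "wz": 0, "gripper": 1.0},
    {"x": 0, "y": 0, "z": -0.4, "wx": 0, "wy": 0, "wz": 0, "gripper": 1.0},
    {"x": 0, "y": 0, "z": 0, "wx": 0, "wy": 0, "wz": 0, "gripper": 1.0},
    {"x": 0, "y": 0, "z": 0, "wx": 0, "wy": 0, "wz": 0, "gripper": 1.0},
  ],
)

```text
time_s: 13.1
position: [0.5986, -0.0875, 0.304]
tool_rot: [[0.99, -0.139, -0.0], [-0.139, -0.99, 0.0], [-0.0, -0.0, -1.0]]
ft_force: [-0.5, -0.7, -3.2]
grip_width: 0.0182
```

Run:
```python
from h import *
# stand seat, rod heading 73.2: grip 40+25 mm behind seat
f=np.array([np.cos(np.radians(73.2)),np.sin(np.radians(73.2)),0])
seat=np.array([.4672,.2759,.08])
goal(np.r_[(seat-f*.065)[:2],.14],73.2)
d=snap('top','t6');e=snap('scene','s6')
cv2.imwrite('pics/z7.png',np.hstack([cv2.resize(i,(400,300),interpolation=cv2.INTER_CUBIC) for i in(d['color'][140:230,250:370],e['color'][180:270,240:360])]))
```

```text
t 13.1 pos [ 0.5986 -0.0875  0.304 ] grasp [ 0.5985 -0.0875  0.149 ] F [-0.5 -0.7 -3.2] T [-0.23  0.08  0.  ] w 0.0182
turn rad [-1.000e-04  5.000e-04  1.536e-01] then shift cm [-23.09 -24.5    0.9 ]
```

View pics/z7.png

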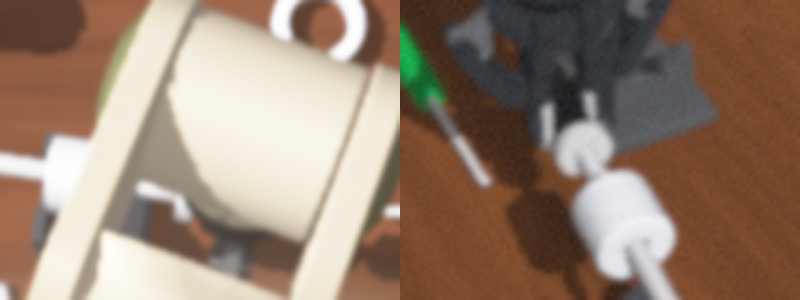

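The sleeve hangs on the rod, clear of the block. I'll carry it smoothly to the stand.

step_arm(
  increments=[
    {"x": 0, "y": 0, "z": 0, "wx": 0, "wy": 0, "wz": 0.04, "gripper": 1.0},
    {"x": 0, "y": 0, "z": 0, "wx": 0, "wy": 0, "wz": 0.06, "gripper": 1.0},
    {"x": 0, "y": 0, "z": 0, "wx": 0, "wy": 0, "wz": 0.054, "gripper": 1.0},
    {"x": -0.4, "y": -0.4, "z": 0, "wx": 0, "wy": 0, "wz": 0, "gripper": 1.0},
    {"x": -0.75, "y": -0.8, "z": 0, "wx": 0, "wy": 0, "wz": 0, "gripper": 1.0},
    {"x": -1.22, "y": -1.3, "z": 0, "wx": 0, "wy": 0, "wz": 0, "gripper": 1.0},
    {"x": -1.22, "y": -1.3, "z": 0, "wx": 0, "wy": 0, "wz": 0, "gripper": 1.0},
    {"x": -1.22, "y": -1.3, "z": 0, "wx": 0, "wy": 0, "wz": 0, "gripper": 1.0},
    {"x": -1.22, "y": -1.3, "z": 0, "wx": 0, "wy": 0, "wz": 0, "gripper": 1.0},
    {"x": -1.22, "y": -1.3, "z": 0, "wx": 0, "wy": 0, "wz": 0, "gripper": 1.0},
    {"x": -1.22, "y": -1.3, "z": 0, "wx": 0, "wy": 0, "wz": 0, "gripper": 1.0},
    {"x": -1.22, "y": -1.3, "z": 0, "wx": 0, "wy": 0, "wz": 0, "gripper": 1.0},
    {"x": -1.22, "y": -1.3, "z": 0, "wx": 0, "wy": 0, "wz": 0, "gripper": 1.0},
  ],
)

```text
time_s: 14.5
position: [0.5271, 0.0564, 0.3043]
tool_rot: [[0.957, -0.289, 0.0], [-0.289, -0.957, 0.0], [0.0, -0.0, -1.0]]
ft_force: [0.1, 0.1, -3.2]
grip_width: 0.0182
```

step_arm(
  increments=[
    {"x": -1.22, "y": -1.3, "z": 0, "wx": 0, "wy": 0, "wz": 0, "gripper": 1.0},
    {"x": -1.22, "y": -1.3, "z": 0, "wx": 0, "wy": 0, "wz": 0, "gripper": 1.0},
    {"x": -1.22, "y": -1.3, "z": 0, "wx": 0, "wy": 0, "wz": 0, "gripper": 1.0},
    {"x": -1.22, "y": -1.3, "z": 0, "wx": 0, "wy": 0, "wz": 0, "gripper": 1.0},
    {"x": -1.22, "y": -1.3, "z": 0, "wx": 0, "wy": 0, "wz": 0, "gripper": 1.0},
    {"x": -1.22, "y": -1.3, "z": 0, "wx": 0, "wy": 0, "wz": 0, "gripper": 1.0},
    {"x": -1.22, "y": -1.3, "z": 0, "wx": 0, "wy": 0, "wz": 0, "gripper": 1.0},
    {"x": -1.22, "y": -1.3, "z": 0, "wx": 0, "wy": 0, "wz": 0, "gripper": 1.0},
    {"x": -1.22, "y": -1.3, "z": 0, "wx": 0, "wy": 0, "wz": 0, "gripper": 1.0},
    {"x": -0.75, "y": -0.8, "z": 0, "wx": 0, "wy": 0, "wz": 0, "gripper": 1.0},
    {"x": -0.4, "y": -0.4, "z": 0, "wx": 0, "wy": 0, "wz": 0, "gripper": 1.0},
    {"x": 0, "y": 0, "z": 0, "wx": 0, "wy": 0, "wz": 0, "gripper": 1.0},
    {"x": 0, "y": 0, "z": 0, "wx": 0, "wy": 0, "wz": 0, "gripper": 1.0},
  ],
)

```text
time_s: 15.8
position: [0.4492, 0.2134, 0.3042]
tool_rot: [[0.957, -0.29, 0.0], [-0.29, -0.957, -0.0], [0.0, 0.0, -1.0]]
ft_force: [-0.5, -0.1, -3.5]
grip_width: 0.0179
```

Run:
```python
from h import *
np.set_printoptions(precision=4,suppress=True)
f=np.array([np.cos(np.radians(73.2)),np.sin(np.radians(73.2)),0]);n=np.array([-f[1],f[0],0])
seat=np.array([.4672,.2759,.08])
goal(np.r_[(seat-f*.065)[:2],.14],73.2)
d0=load('top0');
for u,z in(([[240,117],[200,223]],.09),([[90,72],[45,168]],.095),([[217,112],[177,215]],.095)):
    w=onz(d0,np.array(u)/3.571+[90,215],z).mean(0)-seat;print('along %.4f lat %.4f'%(w@f,w@n))
d=snap('top','t7');e=snap('scene','s7')
cv2.imwrite('pics/z8.png',np.hstack([cv2.resize(i,(400,300),interpolation=cv2.INTER_CUBIC) for i in(d['color'][195:300,70:210],e['color'][290:425,380:560])]))
for k in(-.025,.035,.105):
    print(k,proj(d,np.r_[(seat+f*k)[:2],.141]).round(1),proj(e,np.r_[(seat+f*k)[:2],.141]).round(1))
```

```text
t 15.8 pos [0.4492 0.2134 0.3042] grasp [0.4493 0.2133 0.1492] F [-0.5 -0.1 -3.5] T [-0.24  0.09 -0.01] w 0.0179
turn rad [ 0.0001 -0.0003 -0.0006] then shift cm [-0.09 -0.01  0.92]
along -0.0044 lat 0.0001
along 0.0907 lat 0.0000
along 0.0083 lat 0.0003
-0.025 [[152.9 265.3]] [[457.9 309.2]]
0.035 [[125.1 256.1]] [[474.5 339.5]]
0.105 [[ 92.9 245.4]] [[496.1 379. ]]
```

View pics/z8.png

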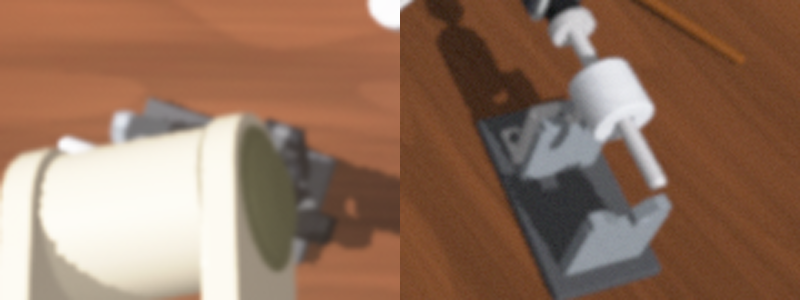

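```bash
cat > slv.py <<'E'
from rel import *
def sleeve(e,grip,fang,dz=.0011,lat=0):
    a=np.radians(fang);f=np.array([np.cos(a),np.sin(a),0]);n=np.array([-f[1],f[0],0])
    col=np.array(grip)+[0,0,dz]+f*.04
    g=cv2.GaussianBlur(e['color'],(3,3),0).min(2).astype(np.float32)
    o,nn=perp(e,[col+f*k for k in(.105,.11,.115,.12)],6); print('rod perp offset px',o.T.round(2))
    off=nn*np.median(o[:,0])
    C=ray(e,[[320,240]])[0]
    def prof(line):
        p=(proj(e,line)+off).astype(np.float32); return cv2.remap(g,p[:,:1],p[:,1:],cv2.INTER_LINEAR).ravel()
    k=np.arange(.11,.145,.0005); v=prof([col+f*x for x in k]); t=(v[:10].mean()+v[-8:].mean())/2
    print('tip at',k[np.argmax(v<t)],'(130)')
    ax=col-[0,0,.0015]; w=C-(ax+f*.058); w-=f*(w@f); w/=np.linalg.norm(w); u=np.cross(f,w)
    for s in(-.85,-.7,-.5,.5,.7,.85):
        r=.023*(s*u+np.sqrt(1-s*s)*w); k=np.arange(0.01,.12,.0005); v=prof([ax+f*x+r for x in k]); dv=np.gradient(cv2.GaussianBlur(v.reshape(-1,1),(1,9),0).ravel())
        print(s,'rear edge',k[np.argmax(dv[:110])].round(4),'front fall',k[np.argmin(dv)].round(4))
E
python3 - <<'E'
from slv import *
o=env.observe();R=np.array(o['tool_rot']);gp=np.array(o['position'])+.155*R[:,2]
sleeve(load('s7'),gp,73.2)
E
```

```text
rod perp offset px [[-1.1  -1.1  -1.15 -1.05]
 [ 6.8   6.8   6.9   6.9 ]]
tip at 0.127 (130)
-0.85 rear edge 0.0365 front fall 0.084
-0.7 rear edge 0.037 front fall 0.088
-0.5 rear edge 0.0365 front fall 0.091
0.5 rear edge 0.036 front fall 0.012
0.7 rear edge 0.036 front fall 0.088
0.85 rear edge 0.0355 front fall 0.0875
```

step_arm(
  increments=[
    {"x": -0.05, "y": -0.3, "z": 0, "wx": 0, "wy": 0, "wz": 0, "gripper": 1.0},
    {"x": -0.08, "y": -0.5, "z": 0, "wx": 0, "wy": 0, "wz": 0, "gripper": 1.0},
    {"x": 0, "y": -0.3, "z": 0, "wx": 0, "wy": 0, "wz": 0, "gripper": 1.0},
    {"x": 0, "y": 0, "z": 0.4, "wx": 0, "wy": 0, "wz": 0, "gripper": 1.0},
    {"x": 0, "y": 0, "z": 0.7, "wx": 0, "wy": 0, "wz": 0, "gripper": 1.0},
    {"x": 0, "y": 0, "z": 0.8, "wx": 0, "wy": 0, "wz": 0, "gripper": 1.0},
    {"x": 0, "y": 0, "z": 0.8, "wx": 0, "wy": 0, "wz": 0, "gripper": 1.0},
    {"x": 0, "y": 0, "z": 0.8, "wx": 0, "wy": 0, "wz": 0, "gripper": 1.0},
    {"x": 0, "y": 0, "z": 0.8, "wx": 0, "wy": 0, "wz": 0, "gripper": 1.0},
    {"x": 0, "y": 0, "z": 0.4, "wx": 0, "wy": 0, "wz": 0, "gripper": 1.0},
    {"x": 0, "y": 0, "z": 0.2, "wx": 0, "wy": 0, "wz": 0, "gripper": 1.0},
    {"x": 0, "y": 0, "z": 0, "wx": 0, "wy": 0, "wz": 0, "gripper": 1.0},
    {"x": 0, "y": 0, "z": 0, "wx": 0, "wy": 0, "wz": 0, "gripper": 1.0},
  ],
)

```text
time_s: 17.2
position: [0.4511, 0.2245, 0.2555]
tool_rot: [[0.957, -0.289, 0.001], [-0.289, -0.957, 0.0], [0.0, -0.0, -1.0]]
ft_force: [0.2, 0.5, -2.7]
grip_width: 0.0183
```

Run:
```python
from slv import *
f=np.array([np.cos(np.radians(73.2)),np.sin(np.radians(73.2)),0]);seat=np.array([.4672,.2759,.08])
goal(np.r_[(seat-f*.054)[:2],.0789],73.2)
o=env.observe();R=np.array(o['tool_rot']);gp=np.array(o['position'])+.155*R[:,2]
e=snap('scene','s8');sleeve(e,gp,73.2)
cv2.imwrite('pics/z9.png',cv2.resize(e['color'][295:415,400:520],(600,600),interpolation=cv2.INTER_CUBIC))
```

```text
t 17.2 pos [0.4511 0.2245 0.2555] grasp [0.4512 0.2246 0.1005] F [ 0.2  0.5 -2.7] T [-0.23  0.02 -0.05] w 0.0183
turn rad [-0.0003 -0.0005 -0.0004] then shift cm [0.06 0.02 2.16]
rod perp offset px [[-1.5  -1.6  -1.75 -1.75]
 [ 6.    5.2   4.9   5.1 ]]
tip at 0.129 (130)
-0.85 rear edge 0.02 front fall 0.0825
-0.7 rear edge 0.022 front fall 0.086
-0.5 rear edge 0.0225 front fall 0.089
0.5 rear edge 0.0365 front fall 0.0115
0.7 rear edge 0.014 front fall 0.086
0.85 rear edge 0.0115 front fall 0.0845
```

View pics/z9.png

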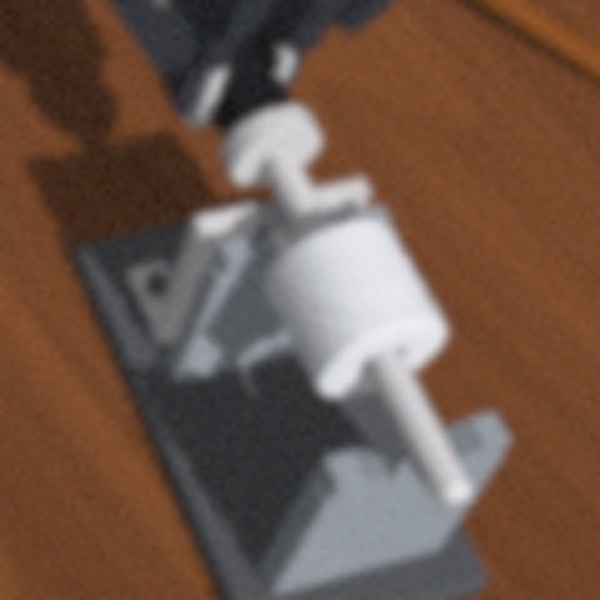

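The picture shows the collar behind the stop plate, the sleeve between the uprights, and the rod above its notches. Next I'll lower it, feeling for contact.

step_arm(
  increments=[
    {"x": 0, "y": 0, "z": 0.3, "wx": 0, "wy": 0, "wz": 0, "gripper": 1.0},
    {"x": 0, "y": 0, "z": 0.3, "wx": 0, "wy": 0, "wz": 0, "gripper": 1.0},
    {"x": 0, "y": 0, "z": 0.2, "wx": 0, "wy": 0, "wz": 0, "gripper": 1.0},
    {"x": 0, "y": 0, "z": 0.2, "wx": 0, "wy": 0, "wz": 0, "gripper": 1.0},
    {"x": 0, "y": 0, "z": 0.2, "wx": 0, "wy": 0, "wz": 0, "gripper": 1.0},
    {"x": 0, "y": 0, "z": 0, "wx": 0, "wy": 0, "wz": 0, "gripper": 1.0},
  ],
)

```text
time_s: 17.85
position: [0.4509, 0.2245, 0.2429]
tool_rot: [[0.957, -0.289, -0.001], [-0.289, -0.957, -0.0], [-0.0, 0.0, -1.0]]
ft_force: [-0.0, -0.4, -2.7]
grip_width: 0.0179
```

step_arm(
  increments=[
    {"x": 0, "y": 0, "z": 0.1, "wx": 0, "wy": 0, "wz": 0, "gripper": 1.0},
    {"x": 0, "y": 0, "z": 0.1, "wx": 0, "wy": 0, "wz": 0, "gripper": 1.0},
    {"x": 0, "y": 0, "z": 0.1, "wx": 0, "wy": 0, "wz": 0, "gripper": 1.0},
    {"x": 0, "y": 0, "z": 0, "wx": 0, "wy": 0, "wz": 0, "gripper": 1.0},
  ],
)

```text
time_s: 18.25
position: [0.451, 0.2245, 0.2401]
tool_rot: [[0.957, -0.289, -0.0], [-0.289, -0.957, -0.0], [-0.0, 0.0, -1.0]]
ft_force: [-0.4, -0.5, -3.0]
grip_width: 0.0183
```

step_arm(
  increments=[
    {"x": 0, "y": 0, "z": 0.1, "wx": 0, "wy": 0, "wz": 0, "gripper": 1.0},
    {"x": 0, "y": 0, "z": 0.1, "wx": 0, "wy": 0, "wz": 0, "gripper": 1.0},
    {"x": 0, "y": 0, "z": 0, "wx": 0, "wy": 0, "wz": 0, "gripper": 1.0},
  ],
)

```text
time_s: 18.55
position: [0.451, 0.2245, 0.2381]
tool_rot: [[0.957, -0.289, -0.0], [-0.289, -0.957, -0.0], [-0.0, 0.0, -1.0]]
ft_force: [0.8, -0.3, -2.3]
grip_width: 0.0184
```

Grasp is at 0.083 with the seat expected at 0.079, and there's no contact yet.

step_arm(
  increments=[
    {"x": 0, "y": 0, "z": 0.1, "wx": 0, "wy": 0, "wz": 0, "gripper": 1.0},
    {"x": 0, "y": 0, "z": 0.1, "wx": 0, "wy": 0, "wz": 0, "gripper": 1.0},
    {"x": 0, "y": 0, "z": 0, "wx": 0, "wy": 0, "wz": 0, "gripper": 1.0},
  ],
)

```text
time_s: 18.85
position: [0.451, 0.2245, 0.2361]
tool_rot: [[0.957, -0.289, -0.0], [-0.289, -0.957, -0.0], [-0.0, 0.0, -1.0]]
ft_force: [-1.1, 0.3, -3.3]
grip_width: 0.0179
```

step_arm(
  increments=[
    {"x": 0, "y": 0, "z": 0.05, "wx": 0, "wy": 0, "wz": 0, "gripper": 1.0},
    {"x": 0, "y": 0, "z": 0.05, "wx": 0, "wy": 0, "wz": 0, "gripper": 1.0},
    {"x": 0, "y": 0, "z": 0.03, "wx": 0, "wy": 0, "wz": 0, "gripper": 1.0},
    {"x": 0, "y": 0, "z": 0, "wx": 0, "wy": 0, "wz": 0, "gripper": 1.0},
  ],
)

```text
time_s: 19.25
position: [0.451, 0.2245, 0.2349]
tool_rot: [[0.957, -0.289, 0.0], [-0.289, -0.957, 0.0], [0.0, -0.0, -1.0]]
ft_force: [-0.1, -0.1, -3.0]
grip_width: 0.018
```

step_arm(
  increments=[
    {"x": 0, "y": 0, "z": 0.03, "wx": 0, "wy": 0, "wz": 0, "gripper": 1.0},
    {"x": 0, "y": 0, "z": 0.03, "wx": 0, "wy": 0, "wz": 0, "gripper": 1.0},
    {"x": 0, "y": 0, "z": 0, "wx": 0, "wy": 0, "wz": 0, "gripper": 1.0},
  ],
)

```text
time_s: 19.55
position: [0.451, 0.2245, 0.2344]
tool_rot: [[0.957, -0.289, 0.0], [-0.289, -0.957, 0.0], [0.0, -0.0, -1.0]]
ft_force: [0.2, 0.5, -1.8]
grip_width: 0.0182
```

Run:
```python
from slv import *
f=np.array([np.cos(np.radians(73.2)),np.sin(np.radians(73.2)),0]);seat=np.array([.4672,.2759,.08])
goal(np.r_[(seat-f*.054)[:2],.0789],73.2)
```

```text
t 19.55 pos [0.451  0.2245 0.2344] grasp [0.451  0.2246 0.0794] F [ 0.2  0.5 -1.8] T [-0.13  0.08 -0.01] w 0.0182
turn rad [-0.0002 -0.0002 -0.0004] then shift cm [0.07 0.01 0.05]
```

Load is starting to come off (Fz −3.0 to −1.8, torque −0.23 to −0.13), so the rod is touching the notches. I'll go a little lower, then push along.

step_arm(
  increments=[
    {"x": 0, "y": 0, "z": 0.03, "wx": 0, "wy": 0, "wz": 0, "gripper": 1.0},
    {"x": 0, "y": 0, "z": 0.03, "wx": 0, "wy": 0, "wz": 0, "gripper": 1.0},
    {"x": 0, "y": 0, "z": 0, "wx": 0, "wy": 0, "wz": 0, "gripper": 1.0},
  ],
)

```text
time_s: 19.85
position: [0.451, 0.2245, 0.234]
tool_rot: [[0.957, -0.289, 0.0], [-0.289, -0.957, 0.0], [0.0, -0.0, -1.0]]
ft_force: [-1.9, -1.1, 3.1]
grip_width: 0.0184
```

Run:
```python
from slv import *
goal([.451,.2246,.0789],73.2)
```

```text
t 19.85 pos [0.451  0.2245 0.234 ] grasp [0.4511 0.2246 0.079 ] F [-1.9 -1.1  3.1] T [0.   0.16 0.07] w 0.0184
turn rad [-0.0003 -0.0004 -0.0004] then shift cm [-0.   -0.01  0.01]
```

Seated: the rod bears on both notches with light load. Now I'll press along in small steps.

step_arm(
  increments=[
    {"x": 0, "y": -0.1, "z": -0.02, "wx": 0, "wy": 0, "wz": 0, "gripper": 1.0},
    {"x": 0, "y": -0.1, "z": 0, "wx": 0, "wy": 0, "wz": 0, "gripper": 1.0},
    {"x": 0, "y": -0.1, "z": 0, "wx": 0, "wy": 0, "wz": 0, "gripper": 1.0},
    {"x": 0, "y": 0, "z": 0, "wx": 0, "wy": 0, "wz": 0, "gripper": 1.0},
  ],
)

```text
time_s: 20.25
position: [0.452, 0.2275, 0.234]
tool_rot: [[0.957, -0.289, 0.0], [-0.289, -0.957, 0.0], [0.0, -0.0, -1.0]]
ft_force: [0.5, -2.2, 1.7]
grip_width: 0.018
```

step_arm(
  increments=[
    {"x": 0, "y": -0.1, "z": 0, "wx": 0, "wy": 0, "wz": 0, "gripper": 1.0},
    {"x": 0, "y": -0.1, "z": 0, "wx": 0, "wy": 0, "wz": 0, "gripper": 1.0},
    {"x": 0, "y": 0, "z": 0, "wx": 0, "wy": 0, "wz": 0, "gripper": 1.0},
  ],
)

```text
time_s: 20.55
position: [0.4525, 0.2295, 0.234]
tool_rot: [[0.957, -0.289, 0.0], [-0.289, -0.957, 0.0], [0.0, -0.0, -1.0]]
ft_force: [-0.9, -2.8, 2.8]
grip_width: 0.0184
```

step_arm(
  increments=[
    {"x": 0, "y": -0.05, "z": 0, "wx": 0, "wy": 0, "wz": 0, "gripper": 1.0},
    {"x": 0, "y": -0.05, "z": 0, "wx": 0, "wy": 0, "wz": 0, "gripper": 1.0},
    {"x": 0, "y": 0, "z": 0, "wx": 0, "wy": 0, "wz": 0, "gripper": 1.0},
  ],
)

```text
time_s: 20.85
position: [0.4527, 0.2303, 0.2339]
tool_rot: [[0.957, -0.289, 0.0], [-0.289, -0.957, 0.0], [-0.0, -0.0, -1.0]]
ft_force: [-1.1, -5.0, 3.3]
grip_width: 0.0179
```

step_arm(
  increments=[
    {"x": 0, "y": -0.05, "z": 0, "wx": 0, "wy": 0, "wz": 0, "gripper": 1.0},
    {"x": 0, "y": 0, "z": 0, "wx": 0, "wy": 0, "wz": 0, "gripper": 1.0},
  ],
)

```text
time_s: 21.05
position: [0.4529, 0.2308, 0.2339]
tool_rot: [[0.957, -0.289, 0.0], [-0.289, -0.957, 0.0], [0.0, -0.0, -1.0]]
ft_force: [-1.2, -5.5, 5.0]
grip_width: 0.018
```

step_arm(
  increments=[
    {"x": 0, "y": -0.05, "z": 0, "wx": 0, "wy": 0, "wz": 0, "gripper": 1.0},
    {"x": 0, "y": 0, "z": 0, "wx": 0, "wy": 0, "wz": 0, "gripper": 1.0},
  ],
)

```text
time_s: 21.25
position: [0.453, 0.2313, 0.234]
tool_rot: [[0.957, -0.289, 0.0], [-0.289, -0.957, 0.0], [0.0, -0.0, -1.0]]
ft_force: [-1.8, -3.8, 4.5]
grip_width: 0.0181
```

step_arm(
  increments=[
    {"x": 0, "y": -0.05, "z": -0.02, "wx": 0, "wy": 0, "wz": 0, "gripper": 1.0},
    {"x": 0, "y": 0, "z": 0, "wx": 0, "wy": 0, "wz": 0, "gripper": 1.0},
  ],
)

```text
time_s: 21.45
position: [0.4532, 0.2318, 0.234]
tool_rot: [[0.957, -0.289, -0.0], [-0.289, -0.957, 0.0], [-0.0, -0.0, -1.0]]
ft_force: [-0.6, -2.6, 3.1]
grip_width: 0.0183
```

step_arm(
  increments=[
    {"x": 0, "y": -0.05, "z": 0, "wx": 0, "wy": 0, "wz": 0, "gripper": 1.0},
    {"x": 0, "y": 0, "z": 0, "wx": 0, "wy": 0, "wz": 0, "gripper": 1.0},
  ],
)

```text
time_s: 21.65
position: [0.4533, 0.2323, 0.2341]
tool_rot: [[0.957, -0.289, -0.0], [-0.289, -0.957, 0.0], [-0.0, -0.0, -1.0]]
ft_force: [-0.8, -3.4, 2.3]
grip_width: 0.0182
```

step_arm(
  increments=[
    {"x": 0, "y": -0.05, "z": 0, "wx": 0, "wy": 0, "wz": 0, "gripper": 1.0},
    {"x": 0, "y": 0, "z": 0, "wx": 0, "wy": 0, "wz": 0, "gripper": 1.0},
  ],
)

```text
time_s: 21.85
position: [0.4534, 0.2327, 0.2341]
tool_rot: [[0.957, -0.289, -0.0], [-0.289, -0.957, 0.0], [-0.0, -0.0, -1.0]]
ft_force: [-0.3, -3.1, 2.6]
grip_width: 0.0183
```

step_arm(
  increments=[
    {"x": 0, "y": -0.05, "z": 0, "wx": 0, "wy": 0, "wz": 0, "gripper": 1.0},
    {"x": 0, "y": 0, "z": 0, "wx": 0, "wy": 0, "wz": 0, "gripper": 1.0},
  ],
)

```text
time_s: 22.05
position: [0.4536, 0.2332, 0.2341]
tool_rot: [[0.957, -0.289, -0.0], [-0.289, -0.957, -0.0], [-0.0, 0.0, -1.0]]
ft_force: [-0.5, -3.3, 2.5]
grip_width: 0.018
```

step_arm(
  increments=[
    {"x": 0, "y": -0.05, "z": 0, "wx": 0, "wy": 0, "wz": 0, "gripper": 1.0},
    {"x": 0, "y": 0, "z": 0, "wx": 0, "wy": 0, "wz": 0, "gripper": 1.0},
  ],
)

```text
time_s: 22.25
position: [0.4536, 0.2333, 0.2341]
tool_rot: [[0.957, -0.289, -0.001], [-0.289, -0.957, -0.001], [-0.0, 0.001, -1.0]]
ft_force: [-2.3, -6.4, 3.4]
grip_width: 0.0186
```

step_arm(
  increments=[
    {"x": 0, "y": -0.05, "z": 0, "wx": 0, "wy": 0, "wz": 0, "gripper": 1.0},
    {"x": 0, "y": 0, "z": 0, "wx": 0, "wy": 0, "wz": 0, "gripper": 1.0},
  ],
)

```text
time_s: 22.45
position: [0.4537, 0.2335, 0.2341]
tool_rot: [[0.957, -0.289, -0.001], [-0.289, -0.957, -0.002], [-0.001, 0.002, -1.0]]
ft_force: [-1.8, -10.5, 4.7]
grip_width: 0.018
```

The TCP has stopped advancing while the push rises to 10 N, so the collar is on the stop plate. One more small press to confirm.

step_arm(
  increments=[
    {"x": 0, "y": -0.05, "z": 0, "wx": 0, "wy": 0, "wz": 0, "gripper": 1.0},
    {"x": 0, "y": 0, "z": 0, "wx": 0, "wy": 0, "wz": 0, "gripper": 1.0},
    {"x": 0, "y": 0, "z": 0, "wx": 0, "wy": 0, "wz": 0, "gripper": 1.0},
  ],
)

```text
time_s: 22.75
position: [0.4538, 0.2337, 0.2341]
tool_rot: [[0.957, -0.289, -0.002], [-0.289, -0.957, -0.003], [-0.001, 0.003, -1.0]]
ft_force: [-2.5, -13.7, 6.7]
grip_width: 0.0182
```

Run:
```python
from slv import *
f=np.array([np.cos(np.radians(73.2)),np.sin(np.radians(73.2)),0]);seat=np.array([.4672,.2759,.08])
goal(np.r_[(seat-f*.04)[:2],.0789],73.2)
o=env.observe();R=np.array(o['tool_rot']);gp=np.array(o['position'])+.155*R[:,2]
e=snap('scene','s9');sleeve(e,gp,73.2)
```

```text
t 22.75 pos [0.4538 0.2337 0.2341] grasp [0.4535 0.2333 0.0791] F [ -2.5 -13.7   6.7] T [-1.88  0.39 -0.06] w 0.0182
turn rad [ 0.0031  0.0008 -0.0002] then shift cm [ 0.06 -0.43  0.02]
rod perp offset px [[-2.15 -2.1  -1.95 -1.45]
 [ 5.9   4.8   4.7   5.3 ]]
tip at 0.1275 (130)
-0.85 rear edge 0.038 front fall 0.0815
-0.7 rear edge 0.039 front fall 0.0845
-0.5 rear edge 0.037 front fall 0.0865
0.5 rear edge 0.036 front fall 0.0845
0.7 rear edge 0.036 front fall 0.0815
0.85 rear edge 0.035 front fall 0.0205
```

Felt push is 14 N along −x, and the sleeve sits about 57 mm ahead of the collar. I'll ease off a little, release and withdraw upwards.

step_arm(
  increments=[
    {"x": 0, "y": 0.05, "z": 0, "wx": 0, "wy": 0, "wz": 0, "gripper": 1.0},
    {"x": 0, "y": 0, "z": 0, "wx": 0, "wy": 0, "wz": 0, "gripper": 1.6},
    {"x": 0, "y": 0, "z": 0, "wx": 0, "wy": 0, "wz": 0, "gripper": 2.0},
    {"x": 0, "y": 0, "z": 0, "wx": 0, "wy": 0, "wz": 0, "gripper": 2.3},
    {"x": 0, "y": 0, "z": 0, "wx": 0, "wy": 0, "wz": 0, "gripper": 2.8},
    {"x": 0, "y": 0, "z": 0, "wx": 0, "wy": 0, "wz": 0, "gripper": 3.6},
    {"x": 0, "y": 0, "z": 0, "wx": 0, "wy": 0, "wz": 0, "gripper": 4.6},
    {"x": 0, "y": 0, "z": 0, "wx": 0, "wy": 0, "wz": 0, "gripper": 5.6},
    {"x": 0, "y": 0, "z": 0, "wx": 0, "wy": 0, "wz": 0, "gripper": 5.6},
    {"x": 0, "y": 0, "z": 0, "wx": 0, "wy": 0, "wz": 0, "gripper": 5.6},
  ],
  newtons=20,
)

```text
time_s: 23.8
position: [0.4539, 0.2341, 0.2341]
tool_rot: [[0.957, -0.289, 0.0], [-0.289, -0.957, 0.0], [0.0, -0.0, -1.0]]
ft_force: [0.5, 0.1, -0.7]
grip_width: 0.0558
```

step_arm(
  increments=[
    {"x": 0, "y": 0, "z": -0.5, "wx": 0, "wy": 0, "wz": 0, "gripper": 5.6},
    {"x": 0, "y": 0, "z": -1, "wx": 0, "wy": 0, "wz": 0, "gripper": 5.6},
    {"x": 0, "y": 0, "z": -2, "wx": 0, "wy": 0, "wz": 0, "gripper": 5.6},
    {"x": 0, "y": 0, "z": -2, "wx": 0, "wy": 0, "wz": 0, "gripper": 5.6},
    {"x": 0, "y": 0, "z": -3, "wx": 0, "wy": 0, "wz": 0, "gripper": 5.6},
    {"x": 0, "y": 0, "z": -3, "wx": 0, "wy": 0, "wz": 0, "gripper": 5.6},
    {"x": 0, "y": 2, "z": -2, "wx": 0, "wy": 0, "wz": 0, "gripper": 5.6},
    {"x": 0, "y": 4, "z": 0, "wx": 0, "wy": 0, "wz": 0, "gripper": 5.6},
    {"x": 0, "y": 4, "z": 0, "wx": 0, "wy": 0, "wz": 0, "gripper": 5.6},
    {"x": 0, "y": 4, "z": 0, "wx": 0, "wy": 0, "wz": 0, "gripper": 5.6},
    {"x": 0, "y": 4, "z": 0, "wx": 0, "wy": 0, "wz": 0, "gripper": 5.6},
    {"x": 0, "y": 4, "z": 0, "wx": 0, "wy": 0, "wz": 0, "gripper": 5.6},
    {"x": 0, "y": 4, "z": 0, "wx": 0, "wy": 0, "wz": 0, "gripper": 5.6},
    {"x": 0, "y": 0, "z": 0, "wx": 0, "wy": 0, "wz": 0, "gripper": 5.6},
    {"x": 0, "y": 0, "z": 0, "wx": 0, "wy": 0, "wz": 0, "gripper": 5.6},
  ],
)

```text
time_s: 25.3
position: [0.3784, -0.0152, 0.3698]
tool_rot: [[0.957, -0.292, 0.001], [-0.292, -0.957, -0.0], [0.001, -0.0, -1.0]]
ft_force: [-0.0, -0.9, -0.1]
grip_width: 0.0558
```

Run:
```python
from slv import *
print(env.observe()['ft_force'],env.observe()['time_s'])
d=snap('top','t10');e=snap('scene','s10')
sleeve(e,[.4535,.2333,.0791],73.2)
m=midline(d,84,106,232,262);w=onz(d,m[:,:2],.08);p=np.polyfit(w[:,1],w[:,0],1);print('rod ang',90-np.degrees(np.arctan(p[0])),'x at y=.2759',np.polyval(p,.2759))
cv2.imwrite('pics/z10.png',np.hstack([cv2.resize(i,(400,400),interpolation=cv2.INTER_CUBIC) for i in(d['color'][200:310,80:190],e['color'][300:410,405:515])]))
```

```text
[-0.00225696 -0.89164191 -0.10351721] 25.3
rod perp offset px [[-2.1  -2.   -1.9  -1.45]
 [ 6.    4.8   4.8   5.3 ]]
tip at 0.1275 (130)
-0.85 rear edge 0.0385 front fall 0.082
-0.7 rear edge 0.0385 front fall 0.0845
-0.5 rear edge 0.037 front fall 0.0865
0.5 rear edge 0.036 front fall 0.0845
0.7 rear edge 0.036 front fall 0.0815
0.85 rear edge 0.035 front fall 0.0795
 ** On entry to DLASCL parameter number  4 had an illegal value
 ** On entry to DLASCL parameter number  4 had an illegal value
 ** On entry to DLASCL parameter number  4 had an illegal value
 ** On entry to DLASCL parameter number  4 had an illegal value
 ** On entry to DLASCL parameter number  5 had an illegal value
 ** On entry to DLASCL parameter number  4 had an illegal valueh.py:37: RuntimeWarning: divide by zero encountered in scalar divide
  lo=a+(t-p[a])/(p[a+1]-p[a]); hi=b-(t-p[b])/(p[b-1]-p[b])
Traceback (most recent call last):
numpy.linalg.LinAlgError: SVD did not converge in Linear Least Squares
```

Run:
```python
from h import *
d=load('t10');e=load('s10')
cv2.imwrite('pics/z10.png',np.hstack([cv2.resize(i,(400,400),interpolation=cv2.INTER_CUBIC) for i in(d['color'][200:310,80:190],e['color'][300:410,405:515])]))
```

```text
(no output)
```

View pics/z10.png

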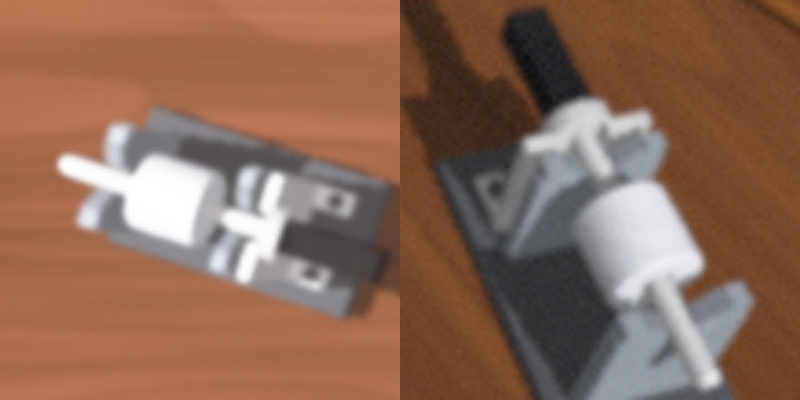

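The rod lies in both notches with its collar against the stop plate, the sleeve hangs between the uprights, and the gripper is clear. I'm handing the job in.

```bash
python3 -c "
from rig import env
env.close_job()"
```

```text
the job is handed in; nothing more can be done
```

The job is done and handed in at about 25.4 s of robot time. I took the rod by its handle, threaded it through the sleeve without feeling any contact, and lifted the sleeve out on it. I laid the rod in the stand's notches and pressed it along until the collar met the stop plate. The push rose from about 3 N to 14 N while the arm stopped advancing. I then let go and withdrew.

**Last checks:**
- **Seating:** the final top and scene pictures show the rod in both notches with its collar on the plate.
- **Sleeve:** it hangs between the uprights, about 57 mm ahead of the collar. The scene-camera rod and sleeve measurements were essentially unchanged by the release.
- **Gripper:** it is clear of everything, with the force reading about zero.

**Checks that disagreed or failed:**
- **Scene camera:** it read about 1–2 px off from the top camera throughout, so I worked from relative measurements.
- **Stop plate:** felt about 5 mm out from `stand_seat`, against 6–7 mm by sight.
- **Rod angle:** the final numeric check from the top view failed on a bad image window, so I judged the rod's lie from the picture.
- **Bystanders:** I did not measure the other items on the bench again at the end. I felt no unexpected contact.

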